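# Shut the reception hatch with the hook pole

## Task

Shut the specimen hatch: take the hook pole from its rest, hook it into the ring on the raised sash and draw the sash gently down onto its stop, past the click of the catch, so that it stays down. Then unhook the pole and lay it back in its rest with the hook hanging down; touch the window gently and with the pole alone, and leave the other things on the desk where they stand.

Things in the scene. Friction and masses are not known exactly. Their poses are not given: they have to be found in the camera images.
- pole_grip (a point): Grip point of the hook pole: a pale wooden bar, 18 x 18 mm square, 168 mm long, 100 g with its steel hook. On the bar's centre line, near its balance point, midway between the saddles it lies in. x along the bar to the hook, y level across it, z up while it lies in the rest. The bar spans x = -100 to 68 mm, then a straight 6 mm steel neck to x = 100. It may turn a little in the grip under load.
- hook_bridge (a point): Middle of the hook's bridge, (107.8, 0, -4.5) mm from pole_grip in the pole's axes. The hook is 6 mm round steel: from the neck's end (100, 0, 0) the bridge runs 18 mm forward, sloping down 30 degrees, then turns a right angle back and down into the free prong, 22 mm long. With the bar raised 30 degrees, hook end up, the bridge is level and the prong points straight down.
- hook_tip (a point): Centre of the round free end of the prong (3 mm radius), at (104.6, 0, -28.1) mm from pole_grip in the pole's axes; same axes as pole_grip.
- rest_seat (a point): The pole's rest: grey base, 150 x 75 mm, fixed, with two upright saddles at x = -55 and 55 mm, 8 mm thick, their notches 25 mm wide and 16 mm deep, flared above up to 77 mm over the desk. This point: midway between the notches, at the seated pole's centre line, 54 mm over the desk. x along the rest, to the hook as first laid, z up. It is left or right of the middle, the calculator on the other side.
- ring (a point): Centre of the brass ring on the sash's top rail, robot's side. The ring lies level and does not swing: hole 12 mm across, wire 5 mm thick, centre 13 mm in front of the sash's face, 319 mm over the desk at the start, the sash right up. x points away from the robot, square into the window, y along it, z up. The sash slides straight down; a spring balance lifts it back up when let go: 2 to 5 N draws it.
- ring_low (a point): Lowest place for the ring's centre, 207 mm over the desk, fixed in the frame; axes as ring. Stop and roller catch are on a steel bracket clamped to the left jamb so as to leave a paper slot: 0 to 36 mm higher, so go by feel. At the catch the pull rises 3 N in 5 mm (to 5 to 8 N), drops 3 N or more with a click; 5 mm on is the firm stop. Caught, it bears a lift of 3 N. Over 12 N is forcing it.
- screen: Glazed counter screen that holds the hatch: white frame 410 mm wide, 450 high, 50 deep, clear side panes, 690 mm over its end posts; fixed. Origin on the desk under the frame's middle, x away from the robot, z up. The sash, a white framed pane 340 x 185 mm, runs on the robot's side, its face 18 mm in front of the origin.
- calculator: Desk calculator, 170 x 120 x 34 mm, to be left alone. Origin at its underside.
- pen_cup: Dark round cup of pens, 80 mm across, 160 mm high, to be left alone. Origin at its underside.
- mug: White mug, 80 mm across, 90 mm high, to be left alone. Origin at its underside.
- stapler: Black stapler, 130 mm long, 50 mm high, to be left alone. Origin at its underside.
- tube_rack: Rack of capped specimen tubes, 200 x 70 x 98 mm, to be left alone. Origin at its underside.
- gel_bottle: Clear bottle, 56 mm across, 140 mm high, to be left alone. Origin at its underside.
Things that resemble listed ones, but are neither listed nor needed, are in the scene too. What is shaped like the part that bears pole_grip but red is not meant. What is shaped like the part that bears rest_seat but purple is not meant.

How it is judged:
By the outcome, as a careful person would: the job done as asked, in the order asked, and still so for the second after the job is handed in, with the robot touching nothing.
It also fails if it takes over 72 s, if anything falls off the work surface, if the arm or the gripper's body presses on something with over 40 N, if the wrist force passes 120 N, or if a joint passes its speed limit or range.

## Robot

A 7-joint arm with a two-finger parallel gripper is mounted at the origin on the work surface. World frame = base frame: x ahead of the robot, y to its left, z up, the work surface at z = 0. Lengths are in m, angles in rad, forces in N, time in s.
With the tool pointing down it reaches from about 0.425 to 0.925 m from the base axis. Payload 6.8 kg.
Tool frame: the origin (TCP) lies on the mounting face of the last link; the fingertips stand 173 mm ahead of it and the grasp point (between the pads) lies 155 mm ahead of it; z points along the fingers, y is the line along which they close (so a half turn about z gives the same grasp; the last joint's range is limited). The gripper opens to 85 mm and grips with 20 to 120 N. Pads are 22 mm wide; open, the fingers measure 114 mm over their backs; the gripper's body (76 mm by 85 mm) begins 54 mm behind the grasp point. The pads swing forward as they close: fully open they stand 13 mm farther back than shut.
Start: joints at [1.012, 0.477, 0.022, 1.555, -0.011, 1.109, -0.083], TCP at [0.294, -0.608, 0.405] pointing down, gripper open.
Joint ranges: [-2.96, 2.96], [-0.34, 2.1], [-1.41, 1.46], [0.24, 2.44], [-1.37, 4.51], [0.17, 1.92], [-2.96, 2.96]. Speed limits (rad/s): [2.39, 2.39, 3.14, 3.14, 3.14, 3.14, 3.14].

## Interface

Orientations are given as a rotation vector (axis times angle).
In Python, from bench import r gives the robot as it stands.
- The arm moves only by the tool carry_out, never from a script. Its argument "moves" is a list of rows, each a list of 5 numbers: the shift along the tool's x, y, z in m, then the turn about the tool's z in rad, then the finger opening in m, from 0 to 0.0854. In form: [[dx, dy, dz, roll, claw], ...]. A call has exactly 8 rows; each row is the pose to reach, as a shift and turn from the pose commanded when the call began, along the tool's axes at that moment; what a row does not reach only later rows make up. A row lasts 1/10 s, in which the tool goes at most 50 mm and 8.59 degrees, less where a joint would pass 70% of its speed; a pose out of reach is approached as far as the arm can. A call with a gripper value outside its range is refused whole. The fingers move at their own pace and stop on an object; "force" is the grip in N (left out, the last holds). Time passes only in rows, so rows that repeat a pose let the fingers close, or fill a call up. It gives the time, the measured TCP pose, the force, the opening and the grip force at its end, in the units of the state.
- r.get_obs(): the state, without advancing time (a new reading comes with each control period).
- r.grab_frame(name): name is "scene" or "top"; returns the picture (384x512x3 uint8, red, green, blue); there is no depth.
- r.calibration(name): a dict with "fx", "fy", "cx", "cy" (pixels), "rvec" (rotation vector, rad) and "tvec" (3), from world to camera coordinates, as OpenCV has them. Camera axes: x right, y down, z forward; pixel columns grow to the right and rows downward; lengths in m; the calibration is good to about 2 mm. A picture is of the moment at which its call begins. calibration takes no time and is no camera call.
- r.hand_in(): hands the job in; it is judged then, once.
The state is a dict: "clock": time; "joints": joint angles; "qvel": joint speeds; "tau": joint torques, N m; "tcp_pos": TCP position; "orientation": TCP orientation; "contact_force": force on the tool from outside, world axes, zero at the start; "moment": the same for the moment, N m; "grip_width": finger opening in m; "gripper_force": force on a finger pad.
Only numpy, scipy, OpenCV 4.12 (cv2) and the standard library are available. Lean on these libraries where they do the work, as an engineer would, in place of code of your own. Each camera call takes 0.05 s, during which the arm holds its last target. There are 200 camera calls.

## Working session

There is one attempt and no reset: what is moved stays moved. The work goes in short steps, Python scripts to look and compute and a tool call to move; the robot and the scene stay as the last step left them, time stands still between calls to the robot, and variables do not carry over. Pictures are saved under pics/ and viewed, at most 10 in all, crops included, and the job is handed in when it is done.

Besides the shell and the picture viewer there is one more tool, called after "Emit:" in YAML: its name, and indented under it one key for each argument. carry_out: Moves the arm, as the interface text tells. Its arguments: {"type":"object","properties":{"moves":{"type":"array","items":{"type":"array","items":{"type":"number"}}},"force":{"type":"number"}},"required":["moves"]}

```bash
ls; mkdir -p pics; python3 - <<'E'
from bench import r
import cv2
for n in("scene","top"):
    cv2.imwrite(f"pics/{n}0.png",r.grab_frame(n)[:,:,::-1]); print(n,r.calibration(n))
print(r.get_obs())
E
```

```text
pics
scene {'fx': 411.0191498468826, 'fy': 411.0191498468826, 'cx': 253.9025042949133, 'cy': 187.13942714154788, 'rvec': array([ 0.63943367,  2.74679691, -0.96268077]), 'tvec': array([0.4587934 , 0.00214651, 1.78925828])}
top {'fx': 458.2523267293325, 'fy': 458.2523267293325, 'cx': 253.8072407549298, 'cy': 197.7826187932518, 'rvec': array([ 2.20997105, -2.1556805 ,  0.06524036]), 'tvec': array([-0.05097497,  0.48970463,  1.660078  ])}
{'clock': 0.1, 'joints': array([ 1.01191322,  0.47772842,  0.02234871,  1.55636132, -0.01148123,
        1.10929842, -0.08310702]), 'qvel': array([-1.16440953e-03, -1.76023601e-04,  8.45771166e-04, -4.15103421e-03,
       -1.54731952e-03,  9.73054949e-04, -8.75843391e-05]), 'tau': array([ 4.92230451e-03, -5.97763968e+01,  1.61379833e+00, -2.81953633e+01,
        1.27655827e-02,  5.07349920e-03, -5.87963086e-05]), 'tcp_pos': array([ 0.29397133, -0.60734391,  0.40381177]), 'orientation': array([-3.06057821e+00, -7.01777855e-01,  7.99080532e-04]), 'contact_force': array([-0.66768108, -0.38899416,  0.16989474]), 'moment': array([ 0.01689751, -0.00601719,  0.02122684]), 'gripper_force': 0.0, 'grip_width': 0.08536723259819613}
```

View pics/scene0.png

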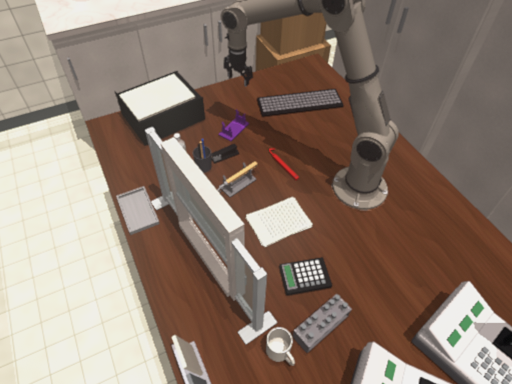

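View pics/top0.png

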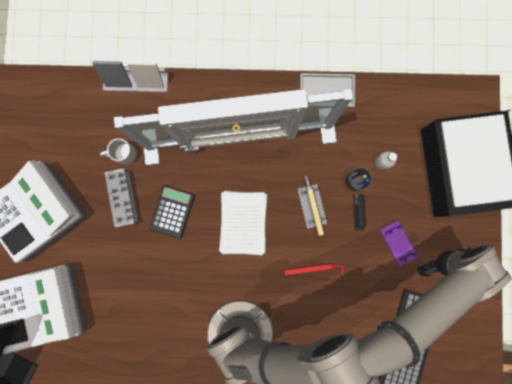

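Candidates in the top view:
- **Poles:** the pale bar in the grey rest at (313,207) fits the description. The red pole at (313,269) is a decoy.
- **Rests:** the grey one is under the pale bar. The purple one at (398,243) is a decoy.
- **Ring:** brass, at (236,128).

I'll check the choice in one close crop.

```bash
python3 - <<'E'
import cv2,numpy as np
t=cv2.imread("pics/top0.png"); s=cv2.imread("pics/scene0.png")
up=lambda a,w,h:cv2.resize(a,(w,h),interpolation=cv2.INTER_CUBIC)
a=up(t[170:245,285:335],400,600)
b=up(t[110:150,206:266],400,267); c=up(s[150:210,210:270],400,333)
cv2.imwrite("pics/crop1.png",np.hstack([a,np.vstack([b,c])]))
E
```

```text
(no output)
```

View pics/crop1.png

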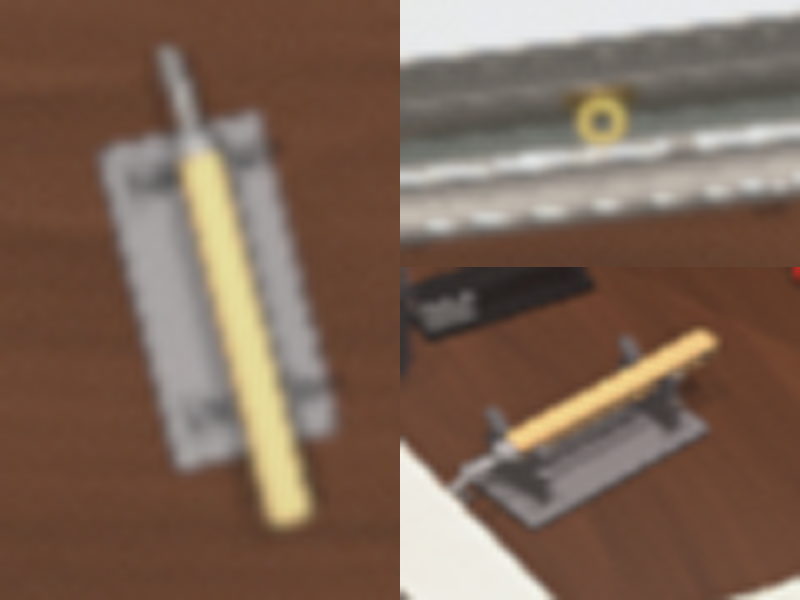

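The crop confirms it: the pale bar runs from about (310,189) to (321,236) with the hook at (306,176), in the grey rest. The brass ring is at about (236.3,128). Next I'll measure these.

```bash
cat >h.py <<'E'
import cv2,numpy as np
from bench import r
def cal(n):
    c=r.calibration(n);K=np.array([[c['fx'],0,c['cx']],[0,c['fy'],c['cy']],[0,0,1]]);return K,cv2.Rodrigues(c['rvec'])[0],c['tvec']
def ray(n,px,z):
    K,R,t=cal(n);d=R.T@np.linalg.inv(K)@np.array([px[0],px[1],1]);o=-R.T@t
    return o+d*(z-o[2])/d[2]
def proj(n,P):
    K,R,t=cal(n);q=K@(R@np.asarray(P)+t);return q[:2]/q[2]
def bgr(n):return r.grab_frame(n)[:,:,::-1].copy()
def mask(im,box,lo,hi):
    m=cv2.inRange(cv2.cvtColor(im,cv2.COLOR_BGR2HSV),lo,hi);o=np.zeros_like(m);x0,y0,x1,y1=box;o[y0:y1,x0:x1]=m[y0:y1,x0:x1];return o
def wood(im,box):
    m=mask(im,box,(14,60,150),(35,255,255));ys,xs=np.nonzero(m);return cv2.minAreaRect(np.c_[xs,ys].astype(np.float32)),np.c_[xs,ys]
E
python3 - <<'E'
from h import *
for n,box in(("top",(290,170,335,245)),("scene",(210,150,270,210))):
    im=cv2.imread(f"pics/{n}0.png");R,p=wood(im,box);b=cv2.boxPoints(R)
    print(n,R,len(p))
    L=sorted(range(4),key=lambda i:np.linalg.norm(b[i]-b[0]))
    e=[(b[0]+b[L[1]])/2,(b[L[2]]+b[L[3]])/2]
    w=[ray(n,q,.063) for q in e];print(w,np.linalg.norm(w[0]-w[1]))
    c=ray(n,p.mean(0),.061);print("centroid",c)
im=cv2.imread("pics/top0.png")
m=mask(im,(225,118,248,138),(15,90,120),(35,255,255));ys,xs=np.nonzero(m);print("ring px",xs.min(),xs.max(),ys.min(),ys.max(),xs.mean(),ys.mean())
g=im[116:140,226:247];print(cv2.cvtColor(g,cv2.COLOR_BGR2HSV)[:,:,1])
E=cv2.Canny(im,60,150);E[:85]=0;E[155:]=0
for l in cv2.HoughLinesP(E,1,np.pi/360,30,minLineLength=60,maxLineGap=5)[:,0]:
    for z in (.45,):
        a,b=ray("top",l[:2],z),ray("top",l[2:],z);d=b-a;print(l,np.degrees(np.arctan2(-d[0],d[1]))%180)
E
```

```text
top ((315.2647399902344, 212.058837890625), (47.2944450378418, 5.820855140686035), 75.96376037597656) 278
[array([ 0.52343808, -0.23663562,  0.063     ]), array([ 0.36174113, -0.27986417,  0.063     ])] 0.1673756511115344
centroid [ 0.44235148 -0.25848051  0.061     ]
scene ((241.2943572998047, 171.6836700439453), (4.569518089294434, 35.801544189453125), 56.97612762451172) 164
[array([ 0.52491569, -0.23614916,  0.063     ]), array([ 0.36234408, -0.27983386,  0.063     ])] 0.16833859062953935
centroid [ 0.44471378 -0.2592906   0.061     ]
ring px 232 239 123 130 235.7826086956522 126.41304347826087
[[  1   1   3   4  13  17  18  16  15  12  14  14  17  19  22  25  23  23
   24  27  24]
 [ 12  14  15  17  19  21  22  25  23  24  23  26  23  24  26  23  25  24
   25  26  24]
 [ 25  23  25  21  26  22  23  27  25  25  24  24  25  24  24  25  22  22
   24  26  24]
 [ 23  28  26  24  24  26  24  22  24  26  23  26  26  27  24  22  22  24
   24  25  23]
 [ 21  26  24  26  26  26  26  26  24  24  23  25  28  25  25  23  23  22
   25  24  26]
 [ 24  25  25  25  27  25  25  23  25  27  24  26 
[... 1120 characters left out ...]
   5   4  12  18  20  18  19  23  19  18  15  15  15  20  21
   22  24  26]
 [  4  12  16  18  16  19  23  21  22  24  24  24  25  23  24  24  25  27
   26  27  24]
 [ 18  22  24  27  25  26  26  25  25  25  25  26  27  25  26  26  26  27
   26  25  26]
 [ 25  26  24  25  27  26  25  26  26  26  24  25  25  25  27  27  26  25
   24  25  25]
 [ 26  26  24  27  27  25  27  24  26  26  25  26  25  26  26  25  27  24
   22  21  23]
 [ 26  23  26  25  26  27  26  27  26  23  20  21  22  24  26  25  24  21
   16  15  18]]
[180 148 283 136] 8.076441172909654
[194 136 279 126] 8.142700007008472
[160 124 318 105] 8.293700880183167
[158 106 295  90] 8.096542375342494
[204 140 286 130] 8.38824548034475
```

```bash
python3 - <<'E'
from h import *
im=cv2.imread("pics/top0.png");P=lambda p,z:ray("top",p,z).round(4)[:2]
print("ring",P((236,128),.319))
m=mask(im,(270,255,355,285),(0,150,80),(6,255,255))|mask(im,(270,255,355,285),(174,150,80),(180,255,255));ys,xs=np.nonzero(m)
for i in(xs.argmin(),xs.argmax(),ys.argmax()):print("red",P((xs[i],ys[i]),.01))
for n,p,z in(("footR",(329,136),0),("footL",(151,156),0),("postR",(349,94),.69),("postL",(118,121),.69),("cup",(358,180),.1),("stapler",(360,212),.04),("saddleF1",(285+155*.125,170+180*.125),.077),("saddleF2",(285+245*.125,170+155*.125),.077),("sadR1",(285+205*.125,170+415*.125),.077),("sadR2",(285+325*.125,170+385*.125),.077),("purple",(398,243),.05),("paper",(243,222),0)):print(n,P(p,z))
E
```

```text
ring [0.6808 0.0178]
red [ 0.2274 -0.1514]
red [ 0.2512 -0.3723]
red [ 0.2132 -0.159 ]
footR [ 0.7294 -0.3128]
footL [0.6384 0.348 ]
postR [ 0.6808 -0.2499]
postL [0.6082 0.2602]
cup [ 0.5561 -0.4004]
stapler [ 0.4474 -0.4218]
saddleF1 [ 0.5098 -0.2171]
saddleF2 [ 0.5218 -0.2566]
sadR1 [ 0.4069 -0.2408]
sadR2 [ 0.4213 -0.2932]
purple [ 0.3402 -0.5553]
paper [ 0.4016 -0.0011]
```

```bash
cat >>h.py <<'E'
from scipy.spatial.transform import Rotation as Ro
def rel(xyz,yaw,claimed=None):
    """tool-frame shift and roll to bring grasp point to xyz with tool-x at yaw(deg)"""
    o=r.get_obs();R=Ro.from_rotvec(o['orientation']).as_matrix()
    g=o['tcp_pos']+R@[0,0,.155];cy=np.degrees(np.arctan2(R[1,0],R[0,0]))
    roll=-(yaw-cy);tgt=np.asarray(xyz)-[0,0,-.155]
    return (R.T@(np.asarray(xyz)+[0,0,.155]-o['tcp_pos'])).round(4),np.radians((roll+180)%360-180).round(4)
def st():
    o=r.get_obs();R=Ro.from_rotvec(o['orientation']).as_matrix()
    print('t',round(o['clock'],2),'grasp',(o['tcp_pos']-[0,0,.155]).round(4),'yaw',np.degrees(np.arctan2(R[1,0],R[0,0])).round(2),'tilt',R[:,2].round(4),'F',o['contact_force'].round(2),'w',round(o['grip_width'],4),'gf',round(o['gripper_force'],1),'j7',o['joints'][6].round(2))
E
python3 - <<'E'
from h import *
st();print(rel((.4585,-.2545,.15),15))
E
```

```text
t 0.1 grasp [ 0.294  -0.6073  0.2488] yaw 25.83 tilt [-9.0e-04  1.4e-03 -1.0e+00] F [-0.67 -0.39  0.17] w 0.0854 gf 0.0 j7 -0.08
(array([ 0.3018, -0.2457,  0.0992]), np.float64(0.189))
```

Emit:
carry_out:
  moves:
    - [0.038,-0.031,0,0.05,0.0854]
    - [0.076,-0.062,0.01,0.1,0.0854]
    - [0.114,-0.093,0.025,0.15,0.0854]
    - [0.151,-0.123,0.04,0.189,0.0854]
    - [0.19,-0.155,0.055,0.189,0.0854]
    - [0.228,-0.186,0.07,0.189,0.0854]
    - [0.265,-0.216,0.085,0.189,0.0854]
    - [0.302,-0.246,0.099,0.189,0.0854]
  force: 30

```text
clock: 0.9
tcp_pos: [0.4571, -0.2569, 0.3064]
orientation: [-3.115, -0.41, 0.0]
contact_force: [1.8, 1.0, 0.8]
grip_width: 0.0853
gripper_force: 0.0
```

```bash
python3 - <<'E'
from h import *
st();print(rel((.4585,-.2545,.055),15))
E
```

```text
t 0.9 grasp [ 0.4571 -0.2569  0.1514] yaw 14.98 tilt [-2.e-04  1.e-04 -1.e+00] F [1.83 1.02 0.84] w 0.0853 gf 0.0 j7 -0.95
(array([ 0.002 , -0.0019,  0.0964]), np.float64(-0.0003))
```

Emit:
carry_out:
  moves:
    - [0,0,0.02,0,0.0854]
    - [0,0,0.045,0,0.0854]
    - [0,0,0.07,0,0.0854]
    - [0,0,0.085,0,0.0854]
    - [0,0,0.095,0,0.0854]
    - [0,0,0.095,0,0.0854]
    - [0,0,0.095,0,0.01]
    - [0,0,0.095,0,0.01]
  force: 30

```text
clock: 1.7
tcp_pos: [0.4572, -0.259, 0.2129]
orientation: [3.114, 0.41, 0.002]
contact_force: [0.6, 0.4, 0.7]
grip_width: 0.0596
gripper_force: 0.0
```

Emit:
carry_out:
  moves:
    - [0,0,0,0,0.01]
    - [0,0,0,0,0.01]
    - [0,0,0,0,0.01]
    - [0,0,0,0,0.01]
    - [0,0,0,0,0.01]
    - [0,0,0,0,0.01]
    - [0,0,0,0,0.01]
    - [0,0,0,0,0.01]

```text
clock: 2.5
tcp_pos: [0.4569, -0.2583, 0.2126]
orientation: [-3.114, -0.411, -0.0]
contact_force: [-0.6, 2.5, 5.6]
grip_width: 0.0178
gripper_force: 29.7
```

```bash
python3 - <<'E'
from h import *
st()
E
```

```text
t 2.5 grasp [ 0.4569 -0.2583  0.0576] yaw 15.02 tilt [ 1.e-04  4.e-04 -1.e+00] F [-0.63  2.53  5.55] w 0.0178 gf 29.7 j7 -0.97
```

Emit:
carry_out:
  moves:
    - [0,0,-0.01,0,0.01]
    - [0,0,-0.025,0,0.01]
    - [0,0,-0.045,0,0.01]
    - [0,0,-0.06,0,0.01]
    - [0,0,-0.07,0,0.01]
    - [0,0,-0.07,0,0.01]
    - [0,0,-0.07,0,0.01]
    - [0,0,-0.07,0,0.01]

```text
clock: 3.3
tcp_pos: [0.4564, -0.2586, 0.2813]
orientation: [-3.114, -0.41, 0.002]
contact_force: [0.7, 1.0, -0.4]
grip_width: 0.0176
gripper_force: 29.5
```

```bash
python3 - <<'E'
from h import *
st();t=bgr("top");s=bgr("scene");st()
for n,im,box in(("top",t,(285,160,340,250)),("scene",s,(200,130,285,210))):
    R,p=wood(im,box);b=cv2.boxPoints(R);print(n,R,len(p))
    L=sorted(range(4),key=lambda i:np.linalg.norm(b[i]-b[0]));e=[(b[0]+b[L[1]])/2,(b[L[2]]+b[L[3]])/2]
    print([ray(n,q,.126+.009) for q in e])
up=lambda a:cv2.resize(a,(400,400),interpolation=cv2.INTER_CUBIC)
cv2.imwrite("pics/c2.png",np.hstack([up(t[165:245,275:355]),up(s[130:210,200:280])]))
E
```

```text
t 3.3 grasp [ 0.4564 -0.2586  0.1263] yaw 15.0 tilt [-1.4e-03  6.0e-04 -1.0e+00] F [ 0.73  0.98 -0.44] w 0.0176 gf 29.5 j7 -0.95
t 3.4 grasp [ 0.4565 -0.2586  0.1263] yaw 15.0 tilt [-1.4e-03  6.0e-04 -1.0e+00] F [ 0.36  0.17 -1.2 ] w 0.0173 gf 29.5 j7 -0.95
top ((313.5, 192.0), (10.0, 5.0), 90.0) 51
[array([ 0.52452851, -0.24190561,  0.135     ]), array([ 0.49043452, -0.24246079,  0.135     ])]
scene ((243.86605834960938, 162.83425903320312), (97.43395233154297, 33.01703643798828), 32.61924362182617) 85
[array([ 0.53505463, -0.45592734,  0.135     ]), array([ 0.35628597, -0.0448771 ,  0.135     ])]
```

View pics/c2.png

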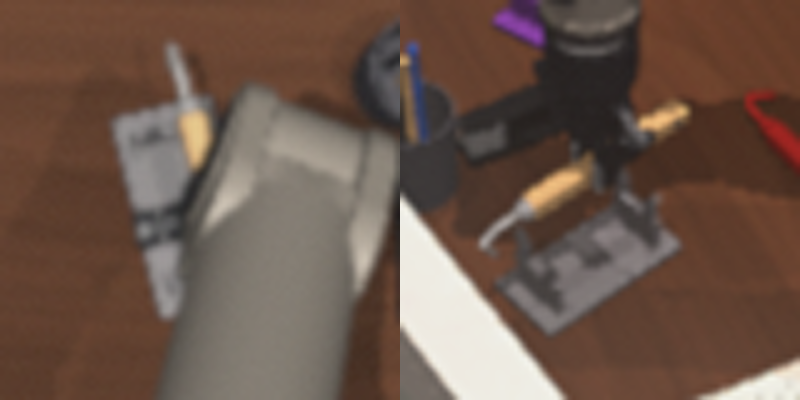

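Emit:
carry_out:
  moves:
    - [-0.01,0,0,0,0.01]
    - [-0.03,0,0,0,0.01]
    - [-0.055,0,0,0,0.01]
    - [-0.075,0,0,0,0.01]
    - [-0.09,0,0,0,0.01]
    - [-0.095,0,0.01,0,0.01]
    - [-0.095,0,0.03,0,0.01]
    - [-0.095,0,0.05,0,0.01]
  force: 20

```text
clock: 4.2
tcp_pos: [0.3654, -0.2833, 0.2313]
orientation: [3.114, 0.41, 0.002]
contact_force: [-0.3, 0.8, -1.7]
grip_width: 0.0174
gripper_force: 29.5
```

Emit:
carry_out:
  moves:
    - [0,0,0.01,0,0.01]
    - [0,0,0.015,0,0.01]
    - [0,0,0.02,0,0.01]
    - [0,0,0.023,0,0.01]
    - [0,0,0.026,0,0.01]
    - [0,0,0.0285,0,0.01]
    - [0,0,0.0305,0,0.01]
    - [0,0,0.0305,0,0.01]

```text
clock: 5.0
tcp_pos: [0.3646, -0.2833, 0.2019]
orientation: [-3.115, -0.41, 0.001]
contact_force: [-4.3, 1.4, 4.3]
grip_width: 0.0176
gripper_force: 31.3
```

```bash
python3 - <<'E'
from h import *
st();s=bgr("scene")
cv2.imwrite("pics/c3.png",cv2.resize(s[120:210,200:300],(700,630)[:2],interpolation=cv2.INTER_CUBIC)[:600])
E
```

```text
t 5.0 grasp [ 0.3646 -0.2833  0.0469] yaw 14.99 tilt [-8.e-04  0.e+00 -1.e+00] F [-4.33  1.44  4.34] w 0.0176 gf 31.3 j7 -0.83
```

View pics/c3.png

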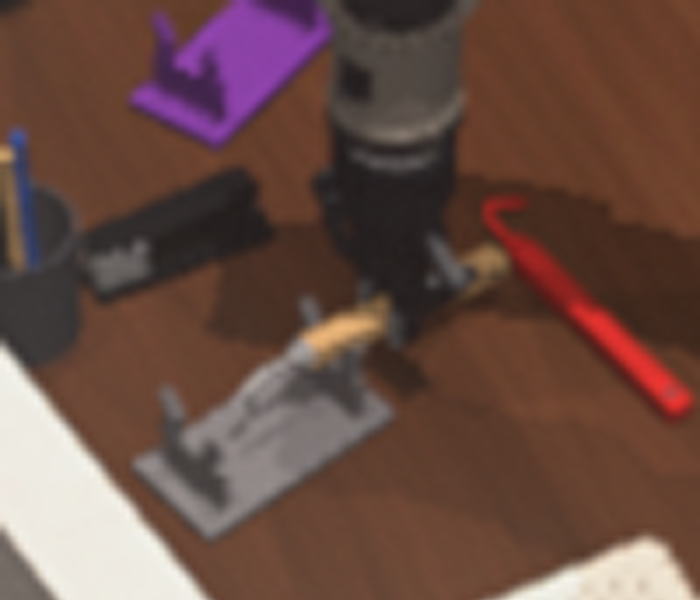

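Emit:
carry_out:
  moves:
    - [0,0,-0.01,0,0.01]
    - [0,0,-0.03,0,0.01]
    - [0,0,-0.06,0,0.01]
    - [0,0,-0.1,0,0.01]
    - [0,0,-0.14,0,0.01]
    - [0,0,-0.17,0,0.01]
    - [0,0,-0.18,0,0.01]
    - [0,0,-0.18,0,0.01]
  force: 60

```text
clock: 5.85
tcp_pos: [0.3655, -0.2835, 0.3834]
orientation: [3.112, 0.41, 0.006]
contact_force: [-0.8, 0.4, -0.5]
grip_width: 0.0168
gripper_force: 62.8
```

```bash
cat >>h.py <<'E'
def vplane(n,px,p0,yaw):
    """point where the ray meets the vertical plane through p0 along yaw: (along from p0, z)"""
    K,R,t=cal(n);d=R.T@np.linalg.inv(K)@np.array([px[0],px[1],1]);o=-R.T@t
    a=np.radians(yaw);nn=np.array([-np.sin(a),np.cos(a),0]);s=((np.asarray(p0)-o)@nn)/(d@nn);q=o+s*d
    return ((q-p0)@[np.cos(a),np.sin(a),0]).round(4),q[2].round(4)
E
python3 - <<'E'
from h import *
st();s=bgr("scene");g=r.get_obs()['tcp_pos']-[0,0,.155]
m=mask(s,(215,90,300,190),(10,70,110),(28,255,255));m=cv2.morphologyEx(m,cv2.MORPH_OPEN,np.ones((2,2)))
n,l,stt,c=cv2.connectedComponentsWithStats(m)
for i in range(1,n):
    if stt[i][4]>8:print(stt[i],c[i],vplane("scene",c[i],g,15))
print([proj("scene",g+d*np.r_[np.cos(a:=np.radians(15)),np.sin(a),0]).round(1) for d in(-.1,0,.068,.107)])
cv2.imwrite("pics/c4.png",cv2.resize(s[90:175,210:310],(700,595),interpolation=cv2.INTER_CUBIC))
E
```

```text
t 5.85 grasp [ 0.3655 -0.2835  0.2284] yaw 15.0 tilt [ 0.0039 -0.0023 -1.    ] F [-0.83  0.38 -0.49] w 0.0168 gf 62.8 j7 -0.8
[219  91  15  19  91] [225.46153846 100.20879121] (np.float64(0.1446), np.float64(0.4788))
[230 109   6   7  25] [233.24 111.76] (np.float64(0.1126), np.float64(0.4093))
[294 116   7   8  27] [297.07407407 119.33333333] (np.float64(-0.2443), np.float64(0.1645))
[270 126   5   4  16] [272.    127.375] (np.float64(-0.0899), np.float64(0.2103))
[243 134  16  10  96] [250.08333333 138.3125    ] (np.float64(0.0316), np.float64(0.2247))
[296 137   5  10  25] [298.2  141.08] (np.float64(-0.2719), np.float64(0.0118))
[291 143   7   4  20] [293.85 144.6 ] (np.float64(-0.2434), np.float64(0.0071))
[276 178  13   7  56] [282.33928571 180.75      ] (np.float64(-0.188), np.float64(-0.2164))
[array([273.9, 123.4]), array([256. , 134.3]), array([243.2, 142.1]), array([235.7, 146.7])]
```

View pics/c4.png

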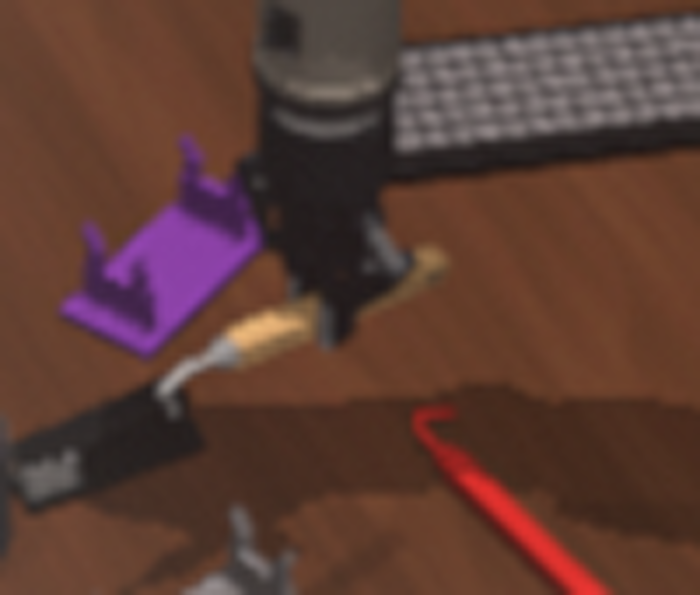

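```bash
python3 - <<'E'
from h import *
g=r.get_obs()['tcp_pos']-[0,0,.155]
for n,c in(("neck",(232,350)),("barfront mid",(245,342)),("barmid front",(300,318)),("elbow",(160,392)),("tip",(174,412)),("tail",(432,262)),("tailend",(445,256))):
    print(n,vplane("scene",(210+c[0]/7,90+c[1]/7),g,15))
for th in(0,7,12,16):
    a=np.radians(15);b=np.radians(th);u=np.r_[np.cos(a),np.sin(a),0];f=lambda x,z:((proj("scene",g+u*(x*np.cos(b)-z*np.sin(b))+np.r_[0,0,x*np.sin(b)+z*np.cos(b)])-[210,90])*7).round(0)
    print(th,"tail",f(-.1,0),"front",f(.068,0),"elbow",f(.1156,-.009),"tip",f(.1046,-.028))
E
```

```text
neck (np.float64(0.0681), np.float64(0.2388))
barfront mid (np.float64(0.0584), np.float64(0.2389))
barmid front (np.float64(0.0168), np.float64(0.2313))
elbow (np.float64(0.1209), np.float64(0.2402))
tip (np.float64(0.1114), np.float64(0.2179))
tail (np.float64(-0.0883), np.float64(0.211))
tailend (np.float64(-0.099), np.float64(0.2094))
0 tail [448. 233.] front [232. 365.] elbow [168. 416.] tip [184. 430.]
7 tail [446. 249.] front [233. 354.] elbow [167. 398.] tip [180. 416.]
12 tail [443. 261.] front [234. 346.] elbow [168. 385.] tip [178. 405.]
16 tail [441. 271.] front [236. 339.] elbow [170. 373.] tip [178. 396.]
```

Emit:
carry_out:
  moves:
    - [0,0,0.03,0,0.01]
    - [0,0,0.075,0,0.01]
    - [0,0,0.12,0,0.01]
    - [0,0,0.155,0,0.01]
    - [0,0,0.172,0,0.01]
    - [0,0,0.178,0,0.01]
    - [0,0,0.182,0,0.01]
    - [0,0,0.185,0,0.01]
  force: 25

```text
clock: 6.7
tcp_pos: [0.3633, -0.2822, 0.1957]
orientation: [-3.111, -0.411, 0.008]
contact_force: [-6.3, 4.1, 11.3]
grip_width: 0.0169
gripper_force: 66.1
```

Emit:
carry_out:
  moves:
    - [0,0,0.0,0,0.01]
    - [0,0,-0.02,0,0.01]
    - [0,0,-0.06,0,0.01]
    - [0,0,-0.1,0,0.01]
    - [0,0,-0.15,0,0.01]
    - [0,0,-0.19,0,0.01]
    - [0,0,-0.205,0,0.01]
    - [0,0,-0.21,0,0.01]

```text
clock: 7.5
tcp_pos: [0.3652, -0.2834, 0.4083]
orientation: [3.113, 0.41, 0.004]
contact_force: [0.3, 0.5, -0.8]
grip_width: 0.0166
gripper_force: 64.4
```

```bash
python3 - <<'E'
from h import *
st();s=bgr("scene");g=r.get_obs()['tcp_pos']-[0,0,.155]
m=mask(s,(235,100,290,150),(10,70,110),(28,255,255))
n,l,stt,c=cv2.connectedComponentsWithStats(m)
for i in range(1,n):
    if stt[i][4]>8:print(stt[i],c[i],vplane("scene",c[i],g,15))
E
```

```text
t 7.5 grasp [ 0.3652 -0.2834  0.2533] yaw 14.99 tilt [ 0.0028 -0.0017 -1.    ] F [ 0.32  0.53 -0.78] w 0.0166 gf 64.4 j7 -0.8
[263 122  11   9  31] [268.87096774 125.61290323] (np.float64(-0.0711), np.float64(0.2315))
[242 126  13  15  91] [248.56043956 131.89010989] (np.float64(0.0396), np.float64(0.265))
[254 140   9   6  23] [257.91304348 142.91304348] (np.float64(-0.0122), np.float64(0.1699))
```

```bash
python3 - <<'E'
from h import *
print(rel((.549,-.004,.338),8.2))
E
```

```text
(array([ 0.2501, -0.2221, -0.0854]), np.float64(0.1186))
```

Emit:
carry_out:
  moves:
    - [0.015,-0.013,-0.02,0,0.01]
    - [0.05,-0.044,-0.045,0.03,0.01]
    - [0.09,-0.08,-0.065,0.06,0.01]
    - [0.13,-0.115,-0.085,0.1,0.01]
    - [0.17,-0.151,-0.085,0.118,0.01]
    - [0.21,-0.187,-0.085,0.118,0.01]
    - [0.235,-0.21,-0.085,0.118,0.01]
    - [0.25,-0.222,-0.085,0.118,0.01]
  force: 110

```text
clock: 8.35
tcp_pos: [0.5502, 0.0003, 0.4892]
orientation: [-3.13, -0.234, 0.005]
contact_force: [-0.1, -0.1, -1.1]
grip_width: 0.0165
gripper_force: 109.2
```

```bash
python3 - <<'E'
from h import *
st();t=bgr("top");s=bgr("scene")
g=r.get_obs()['tcp_pos']-[0,0,.155]
b=np.radians(16);a=np.radians(8.2);u=np.r_[np.cos(a),np.sin(a),0];f=lambda n,x,z:proj(n,g+u*(x*np.cos(b)-z*np.sin(b))+np.r_[0,0,x*np.sin(b)+z*np.cos(b)]).round(1)
print("pred top elbow",f("top",.1156,-.009),"tip",f("top",.1046,-.028),"neck",f("top",.068,0))
print("ring",proj("scene",(.6808,.0178,.319)).round(1),f("scene",.1156,-.009))
up=lambda a,w,h:cv2.resize(a,(w,h),interpolation=cv2.INTER_CUBIC)
x,y=proj("scene",(.6808,.0178,.319)).astype(int)
cv2.imwrite("pics/c5.png",np.hstack([up(t[115:165,211:261],400,400),up(s[y-25:y+25,x-25:x+25],400,400)]));print(x,y)
E
```

```text
t 8.35 grasp [5.502e-01 3.000e-04 3.342e-01] yaw 8.53 tilt [-0.0031  0.0022 -1.    ] F [-0.07 -0.14 -1.12] w 0.0165 gf 109.2 j7 -1.6
pred top elbow [235.6 131.2] tip [236.2 134.5] neck [237.6 147.6]
ring [211.  201.6] [215.2 192.2]
210 201
```

View pics/c5.png

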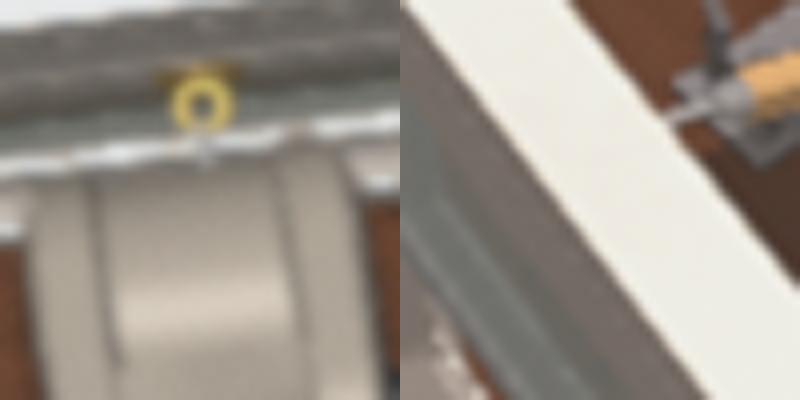

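```bash
python3 - <<'E'
from h import *
t=bgr("top");o=cv2.imread("pics/top0.png")
d=(t.astype(int)-o).sum(2);print(d[125:139,229:246])
print(t[125:139,229:246].sum(2)//3)
E
```

```text
[[  -3   -2   -2    6   -5    4    3    2    1   -1   -6    3    0    4
    -4   -1    2]
 [   3    5  -10   -1    0    2    1   -1   -5   -2   -1    1   -2    0
     1    1   -5]
 [   5    3   -1    2    1    4    2   -3    1    1   -2   -3    5    2
    -4    4    3]
 [  -1    3    1   -1    2    3   -1   -1    1    5    6    2    2    0
     2    5    0]
 [  -2    1    1    0   -2   -1   -3   -6   -1    3    1   -9   -3    0
    -1   -3   -8]
 [   2    4   -3   -5    1   -4   -7   -9   -4   -1    3    4   -3   -3
    -8  -27  -43]
 [  -3    1    0   -3   -4   -3   -6  -24  -20   -3    1   -2    1   -5
   -15  -73 -117]
 [  -1    2    3    0  -14  -61  -74  -77  -37   -6    4   -1    0   -6
   -21  -77 -128]
 [   2   -6   -3   -3  -17  -65  -73  -75  -40   -9    1   -1   -4  -14
   -20  -49  -52]
 [  -5    2   -4   -4  -12  -34  -21  -28  -23  -12  -15  -18  -25  -35
   -56  -60  -36]
 [ -22  -37  -30  -36  -39  -42  -22  -43  -56  -65  -69  -72  -71  -83
  -102 -116  -80]
 [ -78  -85  -85  -86  -84  -84  -74  -72  -87  -95  -99  -95  -95  -91
  -119 -147 -131]
 [-113 -114 -107 -10
[... 455 characters left out ...]
110 128 154 149 131 128 141 158 142 121 117 119 119 120 124]
 [112 113 113 122 145 157 156 157 160 158 144 134 135 139 142 145 145]
 [122 124 125 131 145 163 169 164 167 173 173 170 172 174 175 170 157]
 [164 165 162 165 172 176 175 172 187 201 204 203 201 200 194 170 144]
 [204 200 195 194 191 182 171 161 169 174 172 169 168 166 160 142 126]
 [183 175 166 161 160 152 147 135 131 131 125 122 122 122 118 115 122]
 [133 123 118 117 118 118 123 117 114 114 115 116 117 115 111 111 126]
 [109 110 110 112 114 114 119 120 121 122 124 126 126 127 121 119 129]
 [116 117 122 122 124 125 126 127 130 130 133 133 135 136 132 128 134]
 [126 128 129 132 133 134 134 137 136 138 139 140 140 141 138 134 136]]
```

```bash
python3 - <<'E'
from h import *
e=ray("top",(235.3,131.2),.355);R=ray("top",(236,128),.319)
# ring in hand-independent check: outline centroid from initial
a=np.radians(8.2);u=np.r_[np.cos(a),np.sin(a)];v=np.r_[-np.sin(a),np.cos(a)]
d=(R-e)[:2];print(e,R,"along",d@u,"left",d@v);st()
im=cv2.imread("pics/top0.png").astype(int).sum(2)//3
s=cv2.cvtColor(cv2.imread("pics/top0.png"),cv2.COLOR_BGR2HSV)[:,:,1].astype(float)
w=s[125:133,231:241];w=np.clip(w-50,0,None);ys,xs=np.mgrid[125:133,231:241];print((w*xs).sum()/w.sum(),(w*ys).sum()/w.sum())
E
```

```text
[0.66319197 0.01767633 0.355     ] [0.68076372 0.0177565  0.319     ] along 0.017403527454149505 left -0.0024268945558172605
t 8.5 grasp [ 0.5495 -0.0023  0.3339] yaw 8.48 tilt [-4.3e-03  9.0e-04 -1.0e+00] F [-0.32  0.11 -1.31] w 0.0162 gf 109.2 j7 -1.6
235.52702212549872 127.12295973884657
```

Emit:
carry_out:
  moves:
    - [0.003,0,0,0,0.01]
    - [0.008,0.001,0,0,0.01]
    - [0.013,0.002,0,0,0.01]
    - [0.018,0.0024,0,0,0.01]
    - [0.022,0.0024,0,0,0.01]
    - [0.025,0.0024,0,0,0.01]
    - [0.025,0.0024,0,0,0.01]
    - [0.025,0.0024,0,0,0.01]

```text
clock: 9.3
tcp_pos: [0.5741, -0.0029, 0.4915]
orientation: [3.133, 0.226, -0.0]
contact_force: [0.8, 0.3, -0.5]
grip_width: 0.0161
gripper_force: 109.2
```

```bash
python3 - <<'E'
from h import *
st();t=bgr("top");o=cv2.imread("pics/top0.png")
d=(t.astype(int)-o).sum(2);print(d[119:134,229:246]);st()
E
```

```text
t 9.3 grasp [ 0.5741 -0.0029  0.3365] yaw 8.25 tilt [-1.e-04 -0.e+00 -1.e+00] F [ 0.81  0.25 -0.52] w 0.0161 gf 109.2 j7 -1.61
[[   4    0   -2    3    1   -2    5   -1    0   -3    5   -1    5   -3
     0    7   -4]
 [   2    4    0    3   -4    0    7   -6   -4   -2   -6    2   -2    6
     3    4   -3]
 [  -1    1   -2   -1    0   -4   -1  -12   -3    2    4   -2    4    0
     3   -3    4]
 [   0   -1    5    3    4   -5   -1   30   60   40    5   -1   -1   -2
     1    1    4]
 [   4    2   -2    4   -1   -7  -11   53   95   61   15    8   13   13
     9   17   16]
 [   2   -3    2    4   -8  -48  -57   -6   39   35   36   61   61   62
    63   63   55]
 [  11   16   28   29  -43 -108 -140 -122 -101  -46   38  102  112  121
   122  115   92]
 [  64   73   75   28  -73  -93  -68  -51  -75  -85    1   93  123  128
   134  140  100]
 [ 109  121  106   34  -70  -36   52   79   16  -65  -19   69   97   90
   104  108   82]
 [ 123  115   92   20  -60  -12   78   95   32  -46   -2   68   86   84
    94   98   75]
 [  97   95   85   32  -43  -27   27   41    4  -39   10   68   90   85
    84   81   50]
 [  95   91   90   61    4  -35  -34  -37  -38  -26   22   53   45   36
    22   -3  -35]
 [  76   74   69   52   17  -40  -62  -59  -60  -62  -55  -50  -52  -58
   -71 -114 -130]
 [ -34  -31  -24  -34  -67 -125 -134 -128 -129 -139 -137 -134 -132 -131
  -128 -106  -87]
 [-141 -136 -117 -110 -120 -135 -113  -85  -66  -51  -32  -26  -26  -25
   -13   12   53]]
t 9.35 grasp [ 0.5741 -0.0029  0.3365] yaw 8.24 tilt [-2.e-04 -0.e+00 -1.e+00] F [ 0.24 -0.04 -1.19] w 0.0163 gf 109.2 j7 -1.61
```

```bash
python3 - <<'E'
from h import *
R=ray("top",(235.95,128),.319);a=np.radians(8.2);u=np.r_[np.cos(a),np.sin(a)];v=np.r_[-np.sin(a),np.cos(a)]
for z in(.355,.36,.365):
    e=ray("top",(237.05,121.4),z);d=(R-e)[:2];print(z,"along",d@u,"left",d@v)
E
```

```text
0.355 along -0.011056826194767694 left 0.006223176198674452
0.36 along -0.00985158088304477 left 0.006303460745391797
0.365 along -0.008646335571321847 left 0.006383745292109141
```

Emit:
carry_out:
  moves:
    - [0,-0.002,0,0,0.01]
    - [0,-0.004,0,0,0.01]
    - [-0.0005,-0.0058,0,0,0.01]
    - [-0.0005,-0.0058,0,0,0.01]
    - [-0.0005,-0.0058,0,0,0.01]
    - [-0.0005,-0.0058,0,0,0.01]
    - [-0.0005,-0.0058,0,0,0.01]
    - [-0.0005,-0.0058,0,0,0.01]

```text
clock: 10.15
tcp_pos: [0.5728, 0.0026, 0.4916]
orientation: [3.133, 0.225, 0.0]
contact_force: [-0.2, -0.1, -0.7]
grip_width: 0.0159
gripper_force: 109.2
```

```bash
python3 - <<'E'
from h import *
st();t=bgr("top");o=cv2.imread("pics/top0.png")
d=(t.astype(int)-o).sum(2);print(d[119:128,230:242])
R=ray("top",(235.95,128),.319);a=np.radians(8.2);u=np.r_[np.cos(a),np.sin(a)];v=np.r_[-np.sin(a),np.cos(a)]
w=np.clip(d[122:124,230:242],15,None)-15;c=(w.sum(0)*np.arange(230,242)).sum()/w.sum();print(c)
e=ray("top",(c,121.4),.36);D=(R-e)[:2];print("along",D@u,"left",D@v)
E
```

```text
t 10.15 grasp [0.5728 0.0026 0.3366] yaw 8.23 tilt [ 0. -0. -1.] F [-0.18 -0.07 -0.7 ] w 0.0159 gf 109.2 j7 -1.62
[[   1   -4   -2    1   -2    5   -2    3   -8    6    2    2]
 [   2   -5   -1   -3   -2    3    0   -1   -3   -3    1   -2]
 [   2    1   -2    0   -8  -12   -8   -5    0    2   -3   -1]
 [   2    2    2    6   -2  -12  -10   -2   -2   -2    6   -1]
 [  -1    1    3    9   36   31    1  -12   -3    6   13   15]
 [   0   -4    4   12   38   39  -11  -45  -16   28   60   56]
 [  14   25   19  -39  -68  -76 -109 -125  -65   30  103  107]
 [  68   75   20  -83  -94  -56  -48  -83  -88   -2   94  119]
 [ 111   99   26  -77  -38   49   80   16  -67  -18   71   97]]
234.43243243243242
along -0.010771394876701989 left -0.0013428970181527408
```

Emit:
carry_out:
  moves:
    - [0,0,0.003,0,0.01]
    - [0,0,0.006,0,0.01]
    - [0,0,0.009,0,0.01]
    - [0,0,0.012,0,0.01]
    - [0,0,0.014,0,0.01]
    - [0,0,0.016,0,0.01]
    - [0,0,0.018,0,0.01]
    - [0,0,0.018,0,0.01]

```text
clock: 11.0
tcp_pos: [0.5728, 0.0027, 0.4732]
orientation: [3.133, 0.226, -0.001]
contact_force: [-0.1, -0.2, -1.2]
grip_width: 0.0163
gripper_force: 109.2
```

Emit:
carry_out:
  moves:
    - [0,0,0.001,0,0.01]
    - [-0.0003,0,0.002,0,0.01]
    - [-0.0006,0,0.003,0,0.01]
    - [-0.0008,0,0.004,0,0.01]
    - [-0.001,0,0.005,0,0.01]
    - [-0.0012,0,0.006,0,0.01]
    - [-0.0012,0,0.006,0,0.01]
    - [-0.0012,0,0.006,0,0.01]

```text
clock: 11.8
tcp_pos: [0.5716, 0.0025, 0.4675]
orientation: [3.133, 0.226, -0.0]
contact_force: [-0.2, 0.2, -1.2]
grip_width: 0.0161
gripper_force: 109.2
```

```bash
python3 - <<'E'
from h import *
st();s=bgr("scene");st()
E
```

```text
t 11.8 grasp [0.5716 0.0025 0.3125] yaw 8.24 tilt [-1.e-04 -0.e+00 -1.e+00] F [-0.24  0.22 -1.17] w 0.0161 gf 109.2 j7 -1.63
t 11.85 grasp [0.5717 0.0025 0.3126] yaw 8.24 tilt [ 1.e-04  0.e+00 -1.e+00] F [-0.37  0.05 -0.69] w 0.0161 gf 109.2 j7 -1.63
```

Emit:
carry_out:
  moves:
    - [0,0,0.001,0,0.01]
    - [-0.0003,0,0.002,0,0.01]
    - [-0.0006,0,0.003,0,0.01]
    - [-0.0008,0,0.004,0,0.01]
    - [-0.001,0,0.005,0,0.01]
    - [-0.0012,0,0.006,0,0.01]
    - [-0.0015,0,0.007,0,0.01]
    - [-0.0015,0,0.007,0,0.01]

```text
clock: 12.65
tcp_pos: [0.5701, 0.0023, 0.4604]
orientation: [3.133, 0.226, -0.0]
contact_force: [-0.2, 0.3, -1.2]
grip_width: 0.0165
gripper_force: 109.2
```

Emit:
carry_out:
  moves:
    - [0,0,0.001,0,0.01]
    - [-0.0003,0,0.002,0,0.01]
    - [-0.0005,0,0.003,0,0.01]
    - [-0.0007,0,0.004,0,0.01]
    - [-0.0009,0,0.005,0,0.01]
    - [-0.0011,0,0.005,0,0.01]
    - [-0.0011,0,0.005,0,0.01]
    - [-0.0011,0,0.005,0,0.01]

```text
clock: 13.45
tcp_pos: [0.5691, 0.0021, 0.4556]
orientation: [3.133, 0.226, 0.0]
contact_force: [-0.9, 0.3, -0.8]
grip_width: 0.0161
gripper_force: 109.2
```

```bash
python3 - <<'E'
from h import *
st();t=bgr("top");o=cv2.imread("pics/top0.png")
d=(t.astype(int)-o).sum(2);print(d[119:130,229:245]);st()
E
```

```text
t 13.45 grasp [0.5691 0.0021 0.3006] yaw 8.23 tilt [ 1.e-04 -0.e+00 -1.e+00] F [-0.91  0.25 -0.81] w 0.0161 gf 109.2 j7 -1.63
[[  3   2   1  -1  -1  -2   1  -3   0  -4   3   3   5  -1   3   3]
 [ -5   1  -4  -1  -1  -1   7  -3   1   4  -5  -1  -1   5  -3   6]
 [  2  -1  -2  -1   1   4   1   4   1   1   2  -3  -1  -1   3   1]
 [  1  -1   1   3   8   3   1   0   3   5  -4   6   2  -1   0  -3]
 [  3  -1   1  -2  -2   2  -1  -2  -2   3  -1  -1   0   0  -3   0]
 [  1   2   3   1  -3  -6 -19 -23  -9  -5  -9  -2  -6   4  -1  -2]
 [ -1  -2  -3   5  -1  -2 -15 -21 -19  -2   1  -2  -6   2  -5  -3]
 [  6   5  -6  -1   1  20  59  58  18   2   1   0   2   4  -3  -3]
 [  0   5   3  -1   2  37 134 156  67  11  -3   1   2  -6 -15  -8]
 [  2   3   1  -1   2  36 138 153  55  -2  -4  -3  -4 -11 -12   6]
 [  0  -2  -5  -7  -7  11  72  63 -18 -60 -43 -27 -23 -32 -30  -8]]
t 13.5 grasp [0.5691 0.0022 0.3006] yaw 8.24 tilt [ 1.e-04  0.e+00 -1.e+00] F [-0.9  -0.13 -0.34] w 0.0164 gf 109.2 j7 -1.63
```

Emit:
carry_out:
  moves:
    - [-0.0005,0,0.002,0,0.01]
    - [-0.001,0,0.004,0,0.01]
    - [-0.001,0,0.006,0,0.01]
    - [-0.001,0,0.008,0,0.01]
    - [-0.001,0,0.01,0,0.01]
    - [-0.001,0,0.012,0,0.01]
    - [-0.001,0,0.014,0,0.01]
    - [-0.001,0,0.015,0,0.01]
  force: 120

```text
clock: 14.3
tcp_pos: [0.5683, 0.0021, 0.4405]
orientation: [-3.133, -0.226, -0.001]
contact_force: [2.8, 0.2, 2.0]
grip_width: 0.0158
gripper_force: 118.8
```

```bash
python3 - <<'E'
from h import *
st();t=bgr("top");o=cv2.imread("pics/top0.png")
d=(t.astype(int)-o).sum(2);print(d[119:132,229:245]);st()
E
```

```text
t 14.3 grasp [0.5683 0.0021 0.2855] yaw 8.24 tilt [ 9.e-04  2.e-04 -1.e+00] F [2.76 0.24 1.99] w 0.0158 gf 118.8 j7 -1.63
[[   6    1    1   -6   -2   -2    6   -5   -2   -2    5    0    1    2
    -2    0]
 [  -4    1    1   -3   -2   -2    7    2    3   -3   -4    2   -3    8
     3   13]
 [   3   -1    0   -1    4    5    9   16   17   18   20   16   20   30
    38   41]
 [  18   17   24   16   18   14   17   37   52   61   70   82   79   81
    72   61]
 [  55   65   71   81   72   66   25   17   21   41   68  104   95   78
    59   41]
 [  53   63   94  114  114   77   12  -18  -30  -18   17   53   44   39
    32   25]
 [  26   32   49   58    1  -36  -62  -85 -103  -86  -42   -1    9   20
     8   13]
 [  22   16    1  -36  -68   -2   72   82   18  -52  -52  -17   -2    0
     7   12]
 [  10   12   -5  -33  -26   77  204  221  107   -2  -21   -4    5  -10
    -6   -4]
 [   4   12    0  -21   -2   63  170  182   75    5   14   22   10   -6
    -2   -6]
 [   2    5    1   -9    0   17   65   72   13    2   20   12   -8  -25
   -29  -35]
 [   0    5    1    3   18   -3  -23  -38  -65  -22   -6  -37  -76  -96
  -112 -121]
 [ -28  -33  -38  -44  -44  -67  -95 -117 -139 -135 -149 -174 -179 -202
  -215 -227]]
t 14.35 grasp [0.5683 0.0021 0.2854] yaw 8.24 tilt [ 7.e-04  2.e-04 -1.e+00] F [2.52 0.09 2.92] w 0.0162 gf 118.7 j7 -1.63
```

Emit:
carry_out:
  moves:
    - [0.0005,0,0.003,0,0.01]
    - [0.001,0,0.007,0,0.01]
    - [0.001,0,0.012,0,0.01]
    - [0.001,0,0.017,0,0.01]
    - [0.001,0,0.022,0,0.01]
    - [0.001,0,0.027,0,0.01]
    - [0.001,0,0.031,0,0.01]
    - [0.001,0,0.034,0,0.01]

```text
clock: 15.15
tcp_pos: [0.5689, 0.0021, 0.406]
orientation: [3.133, 0.226, -0.001]
contact_force: [-0.8, -0.2, 2.9]
grip_width: 0.0158
gripper_force: 119.1
```

```bash
python3 - <<'E'
from h import *
st();t=bgr("top")
sat=cv2.cvtColor(t,cv2.COLOR_BGR2HSV)[:,:,1];print(sat[120:140,228:246]);st()
E
```

```text
t 15.15 grasp [0.5689 0.0021 0.251 ] yaw 8.24 tilt [-7.e-04 -1.e-04 -1.e+00] F [-0.75 -0.16  2.88] w 0.0158 gf 119.1 j7 -1.64
[[ 24  24  24  26  24  26  26  28  26  23  28  25  25  25  20  24  24  26]
 [ 25  23  25  25  25  25  25  24  25  27  25  27  26  24  25  25  25  26]
 [ 25  23  25  24  24  25  23  25  24  24  24  26  25  25  25  25  26  26]
 [ 26  24  24  25  25  27  24  26  25  24  26  24  25  26  24  26  26  24]
 [ 25  25  25  25  27  25  26  27  26  25  27  26  25  29  25  25  25  25]
 [ 25  25  26  26  27  28  28  31  32  35  40  45  45  38  30  26  26  24]
 [ 25  26  30  39  45  47  48  52  62  70  79  85  87  76  48  29  25  23]
 [ 25  26  42  71  89  93  97 102 108 112 113 110 105  87  49  23  16  16]
 [ 20  25  44  79 105 114 125 124 119 118 122 111  88  60  31  15  15  15]
 [ 14  11  22  45  74 105 121 114  93  99 114 106  72  34  19  13  13  15]
 [ 13  15  15  22  45  96 119  95  51  56  98 111  83  34  15  13  13  14]
 [ 13  11  17  15  40  92 114  84  26  27  86 113  92  38  13  13  18  20]
 [ 13  13  15  13  27  79 109  87  33  33  88 115  90  37  16  18  23  27]
 [ 13  15  13  15  19  49  90  89  50  47  92 106  74  32  18  22  24  31]
 [  9  12  12  12  14  26  53  70  50  46  73  71  47  29  29  27  19  27]
 [  5   7   9  17  22  23  33  43  37  35  41  41  33  31  31  30  25  30]
 [  9  14  18  23  30  32  34  31  33  31  34  31  33  33  33  33  31  33]
 [ 27  29  29  32  34  32  34  35  34  34  32  33  33  33  32  33  30  33]
 [ 32  32  34  34  33  33  33  35  34  32  34  32  33  35  34  33  32  34]
 [ 32  31  33  33  34  34  33  33  34  34  32  34  32  35  33  32  33  35]]
t 15.2 grasp [0.5689 0.0021 0.2506] yaw 8.24 tilt [-1.2e-03 -1.0e-04 -1.0e+00] F [-0.39  0.02  1.23] w 0.0157 gf 118.7 j7 -1.64
```

Emit:
carry_out:
  moves:
    - [0,0,0.002,0,0.01]
    - [0,0,0.004,0,0.01]
    - [0,0,0.006,0,0.01]
    - [0,0,0.008,0,0.01]
    - [0,0,0.01,0,0.01]
    - [0,0,0.012,0,0.01]
    - [0,0,0.013,0,0.01]
    - [0,0,0.014,0,0.01]

```text
clock: 16.0
tcp_pos: [0.5691, 0.0022, 0.3924]
orientation: [3.133, 0.226, -0.0]
contact_force: [-2.2, -0.4, 2.2]
grip_width: 0.0158
gripper_force: 119.0
```

Emit:
carry_out:
  moves:
    - [0,0,0.001,0,0.01]
    - [0,0,0.002,0,0.01]
    - [0,0,0.003,0,0.01]
    - [0,0,0.004,0,0.01]
    - [0,0,0.0045,0,0.01]
    - [0,0,0.005,0,0.01]
    - [0,0,0.005,0,0.01]
    - [0,0,0.005,0,0.01]

```text
clock: 16.8
tcp_pos: [0.5691, 0.0022, 0.3875]
orientation: [-3.133, -0.226, 0.0]
contact_force: [-1.5, 0.2, 2.7]
grip_width: 0.016
gripper_force: 118.9
```

Emit:
carry_out:
  moves:
    - [-0.0005,0,0.001,0,0.01]
    - [-0.0005,0,0.002,0,0.01]
    - [-0.0005,0,0.003,0,0.01]
    - [-0.0005,0,0.004,0,0.01]
    - [-0.0005,0,0.0045,0,0.01]
    - [-0.0005,0,0.005,0,0.01]
    - [-0.0005,0,0.005,0,0.01]
    - [-0.0005,0,0.005,0,0.01]

```text
clock: 17.6
tcp_pos: [0.5687, 0.0021, 0.3827]
orientation: [-3.133, -0.226, -0.001]
contact_force: [3.4, 0.3, 2.6]
grip_width: 0.0158
gripper_force: 118.8
```

Emit:
carry_out:
  moves:
    - [0,0,0.001,0,0.01]
    - [0,0,0.002,0,0.01]
    - [0,0,0.003,0,0.01]
    - [0,0,0.0035,0,0.01]
    - [0,0,0.004,0,0.01]
    - [0,0,0.004,0,0.01]
    - [0,0,0.004,0,0.01]
    - [0,0,0.004,0,0.01]

```text
clock: 18.4
tcp_pos: [0.5686, 0.0021, 0.3786]
orientation: [-3.133, -0.226, -0.0]
contact_force: [3.0, 1.2, 3.5]
grip_width: 0.016
gripper_force: 118.8
```

Emit:
carry_out:
  moves:
    - [0.0002,0,0.001,0,0.01]
    - [0.0002,0,0.002,0,0.01]
    - [0.0002,0,0.003,0,0.01]
    - [0.0002,0,0.0035,0,0.01]
    - [0.0002,0,0.004,0,0.01]
    - [0.0002,0,0.004,0,0.01]
    - [0.0002,0,0.004,0,0.01]
    - [0.0002,0,0.004,0,0.01]

```text
clock: 19.2
tcp_pos: [0.5687, 0.0021, 0.3745]
orientation: [3.133, 0.226, -0.0]
contact_force: [3.0, 0.3, 2.6]
grip_width: 0.0159
gripper_force: 118.8
```

Emit:
carry_out:
  moves:
    - [0,0,0.001,0,0.01]
    - [0,0,0.002,0,0.01]
    - [0,0,0.003,0,0.01]
    - [0,0,0.0035,0,0.01]
    - [0,0,0.0035,0,0.01]
    - [0,0,0.0035,0,0.01]
    - [0,0,0.0035,0,0.01]
    - [0,0,0.0035,0,0.01]

```text
clock: 20.0
tcp_pos: [0.5687, 0.0021, 0.371]
orientation: [-3.133, -0.226, 0.0]
contact_force: [2.9, -0.1, 1.5]
grip_width: 0.0158
gripper_force: 118.8
```

Emit:
carry_out:
  moves:
    - [0.0002,0,0.001,0,0.01]
    - [0.0002,0,0.002,0,0.01]
    - [0.0002,0,0.003,0,0.01]
    - [0.0002,0,0.0035,0,0.01]
    - [0.0002,0,0.0035,0,0.01]
    - [0.0002,0,0.0035,0,0.01]
    - [0.0002,0,0.0035,0,0.01]
    - [0.0002,0,0.0035,0,0.01]

```text
clock: 20.8
tcp_pos: [0.5689, 0.0021, 0.3675]
orientation: [3.133, 0.226, -0.001]
contact_force: [0.9, 0.1, 2.0]
grip_width: 0.0158
gripper_force: 118.9
```

Emit:
carry_out:
  moves:
    - [0,0,0.001,0,0.01]
    - [0,0,0.002,0,0.01]
    - [0,0,0.003,0,0.01]
    - [0,0,0.0035,0,0.01]
    - [0,0,0.0035,0,0.01]
    - [0,0,0.0035,0,0.01]
    - [0,0,0.0035,0,0.01]
    - [0,0,0.0035,0,0.01]

```text
clock: 21.6
tcp_pos: [0.5689, 0.0021, 0.364]
orientation: [3.133, 0.226, -0.0]
contact_force: [1.3, 0.1, 3.0]
grip_width: 0.0158
gripper_force: 118.9
```

```bash
python3 - <<'E'
from h import *
st();t=bgr("top")
sat=cv2.cvtColor(t,cv2.COLOR_BGR2HSV)[:,:,1];print(sat[124:142,228:246]);st()
for z in(.215,.22,.225,.23,.235,.24):print(z,proj("top",(.6808,.0178,z)).round(2))
E
```

```text
t 21.6 grasp [0.5689 0.0021 0.209 ] yaw 8.24 tilt [-2.e-04 -0.e+00 -1.e+00] F [1.26 0.1  3.01] w 0.0158 gf 118.9 j7 -1.66
[[ 20  19  21  19  21  21  24  24  23  24  26  24  24  24  24  25  26  23]
 [ 26  24  24  25  24  24  25  24  25  25  25  24  26  26  26  24  25  25]
 [ 25  27  24  26  26  26  27  26  26  24  24  25  26  26  27  26  26  26]
 [ 24  25  26  26  26  26  24  26  25  21  21  24  26  27  26  26  27  27]
 [ 26  26  26  27  27  28  30  32  28  22  27  38  43  43  34  28  25  25]
 [ 25  27  27  32  40  46  51  55  57  54  63  75  85  83  57  32  20  20]
 [ 26  25  33  53  72  79  88  98  99  97 100 104 107  97  58  25  16  18]
 [ 22  22  32  56  84 100 113 119 116 113 115 115 101  69  34  18  15  13]
 [ 13  16  15  28  47  69 101 112  99  87  99 110  98  54  18  18  17  15]
 [ 13  13  13  17  19  54  96 101  66  41  66 103 101  59  20  16  13  15]
 [ 13  13  15  15  15  51  96  96  50  19  50 100 102  59  17  17  16  18]
 [ 15  13  15  13  17  39  84  98  67  28  53  93  77  38  17  12  17  26]
 [ 13  12  10   9  11  16  44  73  66  40  53  64  40  14   9  17  22  30]
 [  8   6   6   6   7  10  20  35  42  34  37  40  24  14  16  23  24  29]
 [  3   4   4   2   5  14  19  26  31  29  27  30  28  29  31  30  29  30]
 [  3   4   3   4  15  21  25  29  33  31  31  32  32  32  33  34  30  31]
 [ 12  17  20  22  28  29  32  32  32  31  33  32  33  33  34  33  34  32]
 [ 28  30  32  32  35  33  31  32  33  33  31  32  34  33  33  33  33  33]]
t 21.65 grasp [0.5689 0.0021 0.209 ] yaw 8.24 tilt [-2.e-04 -1.e-04 -1.e+00] F [0.5  0.44 2.  ] w 0.0159 gf 118.9 j7 -1.66
0.215 [237.46 135.01]
0.22 [237.39 134.7 ]
0.225 [237.32 134.38]
0.23 [237.26 134.06]
0.235 [237.19 133.74]
0.24 [237.12 133.41]
```

Emit:
carry_out:
  moves:
    - [0.0001,0,0.001,0,0.01]
    - [0.0001,0,0.002,0,0.01]
    - [0.0001,0,0.003,0,0.01]
    - [0.0001,0,0.0035,0,0.01]
    - [0.0001,0,0.0035,0,0.01]
    - [0.0001,0,0.0035,0,0.01]
    - [0.0001,0,0.0035,0,0.01]
    - [0.0001,0,0.0035,0,0.01]

```text
clock: 22.45
tcp_pos: [0.569, 0.0021, 0.3605]
orientation: [3.133, 0.226, -0.0]
contact_force: [-0.8, 0.9, 2.0]
grip_width: 0.0158
gripper_force: 118.9
```

Emit:
carry_out:
  moves:
    - [0,0,0.001,0,0.01]
    - [0,0,0.002,0,0.01]
    - [0,0,0.003,0,0.01]
    - [0,0,0.0035,0,0.01]
    - [0,0,0.0035,0,0.01]
    - [0,0,0.0035,0,0.01]
    - [0,0,0.0035,0,0.01]
    - [0,0,0.0035,0,0.01]

```text
clock: 23.25
tcp_pos: [0.569, 0.0021, 0.357]
orientation: [3.133, 0.226, -0.0]
contact_force: [-0.8, -0.5, 2.4]
grip_width: 0.0159
gripper_force: 118.9
```

Emit:
carry_out:
  moves:
    - [0,0,0.001,0,0.01]
    - [0,0,0.002,0,0.01]
    - [0,0,0.003,0,0.01]
    - [0,0,0.0035,0,0.01]
    - [0,0,0.0035,0,0.01]
    - [0,0,0.0035,0,0.01]
    - [0,0,0.0035,0,0.01]
    - [0,0,0.0035,0,0.01]

```text
clock: 24.05
tcp_pos: [0.5691, 0.0022, 0.3535]
orientation: [3.133, 0.226, -0.0]
contact_force: [-1.1, -0.4, 1.5]
grip_width: 0.0162
gripper_force: 118.9
```

Emit:
carry_out:
  moves:
    - [0,0,0.001,0,0.01]
    - [0,0,0.002,0,0.01]
    - [0,0,0.003,0,0.01]
    - [0,0,0.0035,0,0.01]
    - [0,0,0.0035,0,0.01]
    - [0,0,0.0035,0,0.01]
    - [0,0,0.0035,0,0.01]
    - [0,0,0.0035,0,0.01]

```text
clock: 24.85
tcp_pos: [0.5692, 0.0021, 0.3502]
orientation: [3.133, 0.226, 0.001]
contact_force: [-0.6, -0.1, 5.8]
grip_width: 0.0157
gripper_force: 119.5
```

Emit:
carry_out:
  moves:
    - [0,0,0.0005,0,0.01]
    - [0,0,0.001,0,0.01]
    - [0,0,0.0015,0,0.01]
    - [0,0,0.002,0,0.01]
    - [0,0,0.0025,0,0.01]
    - [0,0,0.0025,0,0.01]
    - [0,0,0.0025,0,0.01]
    - [0,0,0.0025,0,0.01]

```text
clock: 25.65
tcp_pos: [0.5692, 0.0022, 0.3479]
orientation: [3.133, 0.226, 0.001]
contact_force: [-1.9, -0.6, 6.9]
grip_width: 0.016
gripper_force: 119.7
```

```bash
python3 - <<'E'
from h import *
st()
E
```

```text
t 25.65 grasp [0.5692 0.0022 0.1929] yaw 8.24 tilt [ 8.e-04  0.e+00 -1.e+00] F [-1.92 -0.58  6.89] w 0.016 gf 119.7 j7 -1.67
```

Emit:
carry_out:
  moves:
    - [-0.0002,0,0.0005,0,0.01]
    - [-0.0002,0,0.001,0,0.01]
    - [-0.0002,0,0.0015,0,0.01]
    - [-0.0002,0,0.002,0,0.01]
    - [-0.0002,0,0.002,0,0.01]
    - [-0.0002,0,0.002,0,0.01]
    - [-0.0002,0,0.002,0,0.01]
    - [-0.0002,0,0.002,0,0.01]

```text
clock: 26.45
tcp_pos: [0.569, 0.0021, 0.3456]
orientation: [-3.133, -0.226, -0.0]
contact_force: [0.4, 0.1, 4.0]
grip_width: 0.0158
gripper_force: 119.0
```

Emit:
carry_out:
  moves:
    - [0,0,0.0005,0,0.01]
    - [0,0,0.001,0,0.01]
    - [0,0,0.0015,0,0.01]
    - [0,0,0.002,0,0.01]
    - [0,0,0.002,0,0.01]
    - [0,0,0.002,0,0.01]
    - [0,0,0.002,0,0.01]
    - [0,0,0.002,0,0.01]

```text
clock: 27.25
tcp_pos: [0.5688, 0.0021, 0.3434]
orientation: [3.133, 0.226, -0.001]
contact_force: [0.9, 1.8, 1.0]
grip_width: 0.0158
gripper_force: 118.4
```

```bash
python3 - <<'E'
from h import *
st()
E
```

```text
t 27.25 grasp [0.5688 0.0021 0.1884] yaw 8.24 tilt [-5.e-04 -1.e-04 -1.e+00] F [0.88 1.77 1.  ] w 0.0158 gf 118.4 j7 -1.67
```

Emit:
carry_out:
  moves:
    - [0,0,0.0005,0,0.01]
    - [0,0,0.001,0,0.01]
    - [0,0,0.0015,0,0.01]
    - [0,0,0.002,0,0.01]
    - [0,0,0.002,0,0.01]
    - [0,0,0.002,0,0.01]
    - [0,0,0.002,0,0.01]
    - [0,0,0.002,0,0.01]

```text
clock: 28.05
tcp_pos: [0.5689, 0.0021, 0.3417]
orientation: [3.133, 0.226, 0.001]
contact_force: [-0.8, -0.3, 3.3]
grip_width: 0.0158
gripper_force: 119.1
```

Emit:
carry_out:
  moves:
    - [0,0,0.0005,0,0.01]
    - [0,0,0.001,0,0.01]
    - [0,0,0.001,0,0.01]
    - [0,0,0.001,0,0.01]
    - [0,0,0.001,0,0.01]
    - [0,0,0.001,0,0.01]
    - [0,0,0.001,0,0.01]
    - [0,0,0.001,0,0.01]

```text
clock: 28.85
tcp_pos: [0.5689, 0.0021, 0.3406]
orientation: [3.133, 0.226, 0.0]
contact_force: [0.4, 1.0, 3.1]
grip_width: 0.0156
gripper_force: 119.1
```

Emit:
carry_out:
  moves:
    - [0,0,0.0005,0,0.01]
    - [0,0,0.001,0,0.01]
    - [0,0,0.0013,0,0.01]
    - [0,0,0.0013,0,0.01]
    - [0,0,0.0013,0,0.01]
    - [0,0,0.0013,0,0.01]
    - [0,0,0.0013,0,0.01]
    - [0,0,0.0013,0,0.01]

```text
clock: 29.65
tcp_pos: [0.569, 0.0021, 0.3395]
orientation: [3.133, 0.226, 0.001]
contact_force: [-0.7, 0.4, 5.2]
grip_width: 0.0161
gripper_force: 119.5
```

```bash
python3 - <<'E'
from h import *
st()
t=bgr("top");sat=cv2.cvtColor(t,cv2.COLOR_BGR2HSV)[:,:,1];print(sat[127:141,228:246]);st()
E
```

```text
t 29.65 grasp [0.569  0.0021 0.1845] yaw 8.24 tilt [ 7.e-04  0.e+00 -1.e+00] F [-0.72  0.41  5.2 ] w 0.0161 gf 119.5 j7 -1.67
[[ 26  26  25  26  26  25  26  25  26  26  24  24  24  24  24  26  26  26]
 [ 25  26  26  26  26  27  26  26  26  24  24  19  18  17  19  18  20  23]
 [ 24  25  25  27  27  27  20  21  24  26  22  13   7   9   9  10  13  19]
 [ 22  24  26  26  30  29  23  22  29  39  39  30  22  23  16   9  11  17]
 [ 16  23  25  30  47  54  50  54  63  74  81  77  70  63  44  19  14  15]
 [ 16  21  25  32  62  81  84  92 102 110 116 117 110  80  49  23  15  13]
 [ 17  17  19  24  47  70  93 115 119 109 109 113 104  60  24  15  13  17]
 [ 13  15  17  15  22  38  82 113 100  66  77 108 104  62  21  14  15  15]
 [ 15  15  13  15  15  34  86 111  83  33  43  96 108  75  26  15  15  13]
 [ 13  13  13  15  15  29  81 108  82  30  36  92 102  70  27  17  17  20]
 [ 15  13  13  15  17  21  59  89  78  42  43  81  76  43  19  20  17  23]
 [  8   7   7   7  12  18  30  47  57  39  33  48  39  19  13  16  14  23]
 [  5   4   4   2  10  18  21  25  31  27  24  29  21  18  18  21  20  28]
 [  3   3   2   1  10  18  23  23  24  25  27  30  27  31  29  28  31  34]]
t 29.7 grasp [0.569  0.0022 0.1846] yaw 8.24 tilt [ 7.e-04  0.e+00 -1.e+00] F [-0.85  0.09  5.99] w 0.0158 gf 119.5 j7 -1.67
```

Emit:
carry_out:
  moves:
    - [0,0,0.0005,0,0.01]
    - [0,0,0.001,0,0.01]
    - [0,0,0.001,0,0.01]
    - [0,0,0.001,0,0.01]
    - [0,0,0.001,0,0.01]
    - [0,0,0.001,0,0.01]
    - [0,0,0.001,0,0.01]
    - [0,0,0.001,0,0.01]

```text
clock: 30.5
tcp_pos: [0.5691, 0.0022, 0.3389]
orientation: [3.133, 0.226, 0.002]
contact_force: [-1.4, 0.4, 6.9]
grip_width: 0.0155
gripper_force: 119.8
```

Emit:
carry_out:
  moves:
    - [0,0,-0.001,0,0.01]
    - [0,0,-0.002,0,0.01]
    - [0,0,-0.003,0,0.01]
    - [0,0,-0.004,0,0.01]
    - [0.0005,0,-0.005,0,0.01]
    - [0.0008,0,-0.006,0,0.01]
    - [0.001,0,-0.007,0,0.01]
    - [0.001,0,-0.007,0,0.01]

```text
clock: 31.3
tcp_pos: [0.5695, 0.0022, 0.3449]
orientation: [3.133, 0.226, -0.002]
contact_force: [-0.1, -0.8, -0.1]
grip_width: 0.0158
gripper_force: 118.3
```

```bash
python3 - <<'E'
from h import *
st()
t=bgr("top");sat=cv2.cvtColor(t,cv2.COLOR_BGR2HSV)[:,:,1];print(sat[127:141,228:246]);st()
E
```

```text
t 31.3 grasp [0.5695 0.0022 0.1899] yaw 8.23 tilt [-1.4e-03 -2.0e-04 -1.0e+00] F [-0.09 -0.78 -0.12] w 0.0158 gf 118.3 j7 -1.67
[[ 26  26  29  26  26  25  25  25  26  26  24  27  26  26  26  24  26  24]
 [ 27  26  24  24  26  26  26  27  26  26  24  19  16  17  20  23  25  26]
 [ 26  26  26  24  24  24  23  25  28  28  24  14  12  13  15  18  23  26]
 [ 25  25  25  26  31  32  30  33  42  46  42  33  34  38  29  21  23  22]
 [ 25  25  25  36  58  62  62  68  79  85  89  81  75  75  56  32  21  15]
 [ 21  25  25  34  71  89  90 100 108 110 116 121 108  81  52  25  16  13]
 [ 17  17  18  22  44  71  98 116 107  89  97 115 106  62  29  16  15  15]
 [ 13  13  15  17  19  40  87 114  92  50  66 108 109  68  22  15  13  15]
 [ 13  13  15  15  17  35  89 109  78  28  42 100 111  77  28  17  13  16]
 [ 13  13  13  15  15  30  81 106  82  29  42  95  99  60  20  15  17  22]
 [ 15  13  15  12  13  18  51  81  77  41  48  83  68  28  11  16  23  30]
 [  8   8   7   8  13  17  29  41  52  38  38  53  42  22  19  23  26  33]
 [  4   4   4   4  11  18  24  29  38  34  30  29  31  27  29  31  30  33]
 [  5   1   3   6  15  22  25  29  32  33  31  31  30  34  33  34  34  33]]
t 31.35 grasp [0.5695 0.0022 0.1899] yaw 8.23 tilt [-1.2e-03 -2.0e-04 -1.0e+00] F [ 0.08 -0.47 -0.75] w 0.0157 gf 118.3 j7 -1.67
```

Emit:
carry_out:
  moves:
    - [0.0003,0,-0.001,0,0.01]
    - [0.0005,0,-0.002,0,0.01]
    - [0.0008,0,-0.003,0,0.01]
    - [0.001,0,-0.004,0,0.01]
    - [0.0012,0,-0.005,0,0.01]
    - [0.0014,0,-0.006,0,0.01]
    - [0.0016,0,-0.007,0,0.01]
    - [0.0016,0,-0.007,0,0.01]

```text
clock: 32.15
tcp_pos: [0.5713, 0.0024, 0.3522]
orientation: [3.133, 0.226, -0.001]
contact_force: [-3.3, -1.1, -2.3]
grip_width: 0.016
gripper_force: 118.2
```

Emit:
carry_out:
  moves:
    - [0.0002,0,-0.001,0,0.01]
    - [0.0004,0,-0.002,0,0.01]
    - [0.0006,0,-0.003,0,0.01]
    - [0.0008,0,-0.004,0,0.01]
    - [0.001,0,-0.005,0,0.01]
    - [0.0012,0,-0.006,0,0.01]
    - [0.0014,0,-0.007,0,0.01]
    - [0.0014,0,-0.007,0,0.01]

```text
clock: 32.95
tcp_pos: [0.5728, 0.0027, 0.3594]
orientation: [3.133, 0.226, 0.0]
contact_force: [-4.3, -1.0, -2.3]
grip_width: 0.016
gripper_force: 118.2
```

```bash
python3 - <<'E'
from h import *
st()
t=bgr("top");sat=cv2.cvtColor(t,cv2.COLOR_BGR2HSV)[:,:,1];print(sat[125:141,228:246]);st()
E
```

```text
t 32.95 grasp [0.5728 0.0027 0.2044] yaw 8.23 tilt [ 0. -0. -1.] F [-4.3  -1.01 -2.29] w 0.016 gf 118.2 j7 -1.67
[[ 20  25  28  25  23  25  27  26  26  29  31  28  27  26  27  24  26  25]
 [ 26  27  29  28  25  26  25  27  26  26  26  27  25  23  26  27  25  25]
 [ 26  25  24  24  24  27  26  25  26  26  27  24  24  24  24  24  26  24]
 [ 26  24  24  26  26  25  26  26  26  26  24  21  17  17  20  23  23  25]
 [ 26  26  26  24  27  24  23  25  27  27  22  13  12  13  16  19  22  26]
 [ 26  24  26  25  34  32  27  31  36  40  39  32  32  37  30  23  25  26]
 [ 24  26  24  34  56  61  59  63  62  56  65  70  68  70  56  28  21  20]
 [ 23  25  23  34  69  81  87  92  65  45  62  97 101  83  51  25  18  15]
 [ 19  15  18  22  42  71  97 107  70  35  51 101  97  59  30  18  18  20]
 [ 15  13  15  17  19  40  88 109  73  28  36  96 103  62  23  15  22  28]
 [ 13  11  13  15  14  33  86 107  72  24  27  79  97  68  30  20  24  31]
 [ 15  13  13  15  15  32  81 102  78  28  25  53  66  49  34  26  31  32]
 [ 13  13  15  16  18  28  56  78  61  36  31  32  38  34  31  29  32  32]
 [ 18  22  26  24  30  30  34  43  41  33  33  30  32  33  33  34  34  33]
 [ 30  29  30  32  32  33  32  34  33  32  34  33  33  34  33  33  34  33]
 [ 33  32  32  34  31  34  33  35  33  34  31  34  34  35  33  35  31  34]]
t 33.0 grasp [0.5728 0.0027 0.2044] yaw 8.24 tilt [ 1.e-04 -0.e+00 -1.e+00] F [-4.6  -0.69 -2.41] w 0.016 gf 118.2 j7 -1.67
```

Emit:
carry_out:
  moves:
    - [-0.0005,0,0,0,0.01]
    - [-0.001,0,0,0,0.01]
    - [-0.0015,0,0,0,0.01]
    - [-0.002,0,0,0,0.01]
    - [-0.002,0,0,0,0.01]
    - [-0.002,0,0,0,0.01]
    - [-0.002,0,0,0,0.01]
    - [-0.002,0,0,0,0.01]

```text
clock: 33.8
tcp_pos: [0.5709, 0.0025, 0.3593]
orientation: [-3.133, -0.226, -0.0]
contact_force: [0.6, 0.6, -1.7]
grip_width: 0.0161
gripper_force: 118.4
```

Emit:
carry_out:
  moves:
    - [0,0,-0.001,0,0.01]
    - [0,0,-0.002,0,0.01]
    - [0,0,-0.003,0,0.01]
    - [0.0003,0,-0.004,0,0.01]
    - [0.0003,0,-0.005,0,0.01]
    - [0.0003,0,-0.006,0,0.01]
    - [0.0003,0,-0.006,0,0.01]
    - [0.0003,0,-0.006,0,0.01]

```text
clock: 34.6
tcp_pos: [0.5712, 0.0024, 0.3653]
orientation: [3.133, 0.226, 0.0]
contact_force: [-0.5, 0.9, -1.6]
grip_width: 0.0158
gripper_force: 118.4
```

Emit:
carry_out:
  moves:
    - [0.0003,0,-0.001,0,0.01]
    - [0.0003,0,-0.002,0,0.01]
    - [0.0003,0,-0.004,0,0.01]
    - [0.0003,0,-0.006,0,0.01]
    - [0.0003,0,-0.008,0,0.01]
    - [0.0003,0,-0.01,0,0.01]
    - [0.0003,0,-0.01,0,0.01]
    - [0.0003,0,-0.01,0,0.01]

```text
clock: 35.4
tcp_pos: [0.5714, 0.0025, 0.3753]
orientation: [3.133, 0.226, 0.0]
contact_force: [0.7, 0.1, -0.9]
grip_width: 0.016
gripper_force: 118.4
```

```bash
python3 - <<'E'
from h import *
st()
t=bgr("top");sat=cv2.cvtColor(t,cv2.COLOR_BGR2HSV)[:,:,1];print(sat[125:141,228:246]);st()
E
```

```text
t 35.4 grasp [0.5714 0.0025 0.2203] yaw 8.23 tilt [ 1.e-04 -0.e+00 -1.e+00] F [ 0.66  0.09 -0.86] w 0.016 gf 118.4 j7 -1.66
[[ 19  25  28  27  23  24  26  26  28  29  29  28  27  26  25  24  26  25]
 [ 24  27  29  28  25  26  25  25  26  26  25  25  27  25  26  27  25  25]
 [ 28  26  26  26  26  26  25  26  26  26  26  25  24  24  24  24  27  26]
 [ 25  24  24  26  24  26  26  26  26  27  24  19  19  17  21  23  24  26]
 [ 26  26  24  24  26  24  23  23  25  26  23  13  12  13  15  19  23  26]
 [ 25  26  26  28  34  32  27  29  27  27  34  32  32  36  30  23  23  26]
 [ 25  24  25  34  57  61  59  57  38  28  49  67  69  69  58  33  21  20]
 [ 21  25  25  36  70  84  87  78  39  24  54  99 101  80  50  27  20  21]
 [ 19  15  16  22  44  71  96  93  49  23  52 101  98  56  29  18  22  26]
 [ 13  15  13  13  22  40  88 101  60  24  40  90  92  51  27  20  26  29]
 [ 15  13  15  15  15  33  84  99  61  28  31  64  66  44  31  23  29  32]
 [ 11  15  15  15  15  31  67  74  51  31  32  39  40  34  35  32  31  33]
 [ 18  18  22  26  26  28  43  44  36  32  32  33  32  34  33  33  34  32]
 [ 24  28  31  32  32  32  33  32  34  34  31  34  34  33  33  34  33  32]
 [ 32  31  32  34  34  33  33  32  33  33  33  34  32  33  33  34  33  35]
 [ 33  34  34  33  33  33  34  32  34  33  33  35  34  34  34  34  33  33]]
t 35.45 grasp [0.5714 0.0025 0.2202] yaw 8.24 tilt [-0. -0. -1.] F [-0.33  0.45 -0.96] w 0.0157 gf 118.4 j7 -1.66
```

Emit:
carry_out:
  moves:
    - [0,0,-0.003,0,0.01]
    - [0,0,-0.007,0,0.01]
    - [0,0,-0.011,0,0.01]
    - [0,0,-0.014,0,0.01]
    - [-0.002,0,-0.015,0,0.01]
    - [-0.005,0,-0.015,0,0.01]
    - [-0.009,0,-0.015,0,0.01]
    - [-0.012,0,-0.015,0,0.01]

```text
clock: 36.25
tcp_pos: [0.559, 0.0007, 0.39]
orientation: [3.133, 0.226, -0.001]
contact_force: [-0.1, -0.5, -0.8]
grip_width: 0.0161
gripper_force: 118.4
```

Emit:
carry_out:
  moves:
    - [-0.005,0,0,0,0.01]
    - [-0.015,0,0,0,0.01]
    - [-0.03,0,0,0,0.01]
    - [-0.05,0,0,0,0.01]
    - [-0.07,0,0,0,0.01]
    - [-0.09,0,0,0,0.01]
    - [-0.1,0,0,0,0.01]
    - [-0.1,0,0,0,0.01]

```text
clock: 37.05
tcp_pos: [0.4594, -0.0139, 0.3904]
orientation: [3.133, 0.225, -0.0]
contact_force: [-0.4, -0.5, -0.8]
grip_width: 0.0158
gripper_force: 118.3
```

```bash
python3 - <<'E'
from h import *
st()
t=bgr("top");s=bgr("scene");sat=cv2.cvtColor(t,cv2.COLOR_BGR2HSV)[:,:,1];print(sat[130:141,228:246])
g=r.get_obs()['tcp_pos']-[0,0,.155]
print([proj("scene",g+d*np.r_[np.cos(a:=np.radians(8.2)),np.sin(a),0]).round(1) for d in(-.1,0,.068,.107)])
x,y=proj("scene",g).astype(int)
cv2.imwrite("pics/c6.png",np.hstack([cv2.resize(t[85:165,196:276],(400,400),interpolation=2),cv2.resize(s[y-30:y+50,x-40:x+40],(400,400),interpolation=2)]));print(x,y)
print(rel((.457,-.258,.16),15))
E
```

```text
t 37.05 grasp [ 0.4594 -0.0139  0.2354] yaw 8.21 tilt [-2.e-04 -7.e-04 -1.e+00] F [-0.42 -0.53 -0.84] w 0.0158 gf 118.3 j7 -1.6
[[ 26  24  26  28  33  32  26  31  41  46  42  32  32  36  32  21  23  24]
 [ 23  25  27  36  58  62  59  66  81  90  92  76  68  71  54  31  21  18]
 [ 23  23  23  36  71  83  89 103 115 120 121 122 105  82  51  23  16  13]
 [ 17  20  15  22  42  69 100 121 125 118 114 120 106  64  28  15  13  15]
 [ 13  13  15  15  20  40  90 116 109  84  86 111 108  68  27  15  15  13]
 [ 15  15  15  15  16  33  86 109  91  47  55 105 111  77  28  13  15  11]
 [ 15  11  11  13  17  28  77 103  96  71  76 104 100  56  16  11  11  10]
 [ 13  13  15  15  15  16  39  67  84  92  92  84  55  17   5   4   7   3]
 [  5   7   5   8  11  11   8  18  36  60  57  35  14   2   2   2   2   1]
 [  2   2   2   2  11  14   4   2  12  27  25  16  11   8   3   1   1   0]
 [  3   1   1   5  15  18   7   4  12  18  15  13  15  16  15  15  13  15]]
[array([287.7, 175.9]), array([265.7, 187.8]), array([250.1, 196.2]), array([240.9, 201.2])]
265 187
(array([-0.0391,  0.2414,  0.0756]), np.float64(-0.1181))
```

View pics/c6.png

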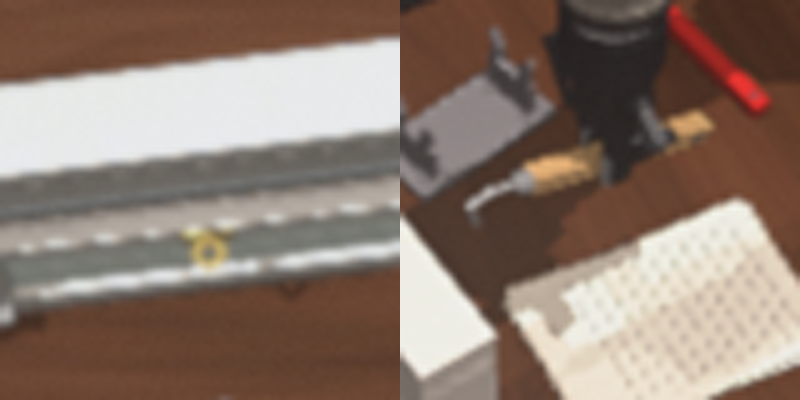

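Emit:
carry_out:
  moves:
    - [-0.002,0.015,0,0,0.01]
    - [-0.006,0.045,0,-0.02,0.01]
    - [-0.012,0.085,0,-0.04,0.01]
    - [-0.02,0.13,0.01,-0.07,0.01]
    - [-0.027,0.17,0.03,-0.1,0.01]
    - [-0.034,0.21,0.05,-0.118,0.01]
    - [-0.038,0.235,0.07,-0.118,0.01]
    - [-0.039,0.2415,0.0755,-0.118,0.01]

```text
clock: 37.95
tcp_pos: [0.4561, -0.2616, 0.3125]
orientation: [-3.115, -0.403, 0.004]
contact_force: [-0.6, 0.5, -0.7]
grip_width: 0.0158
gripper_force: 118.2
```

Emit:
carry_out:
  moves:
    - [0,0,0,0,0.01]
    - [0,0,0,0,0.01]
    - [0,0,0,0,0.01]
    - [0,0,0,0,0.01]
    - [0,0,0,0,0.01]
    - [0,0,0,0,0.01]
    - [0,0,0,0,0.01]
    - [0,0,0,0,0.01]

```text
clock: 38.75
tcp_pos: [0.4566, -0.2581, 0.3148]
orientation: [3.115, 0.41, 0.0]
contact_force: [0.4, 0.5, -0.7]
grip_width: 0.0159
gripper_force: 118.2
```

```bash
python3 - <<'E'
from h import *
st();print(rel((.4567,-.2583,.0576),15))
t=bgr("top");s=bgr("scene");g=r.get_obs()['tcp_pos']-[0,0,.155]
m=mask(s,(215,120,290,180),(10,70,110),(28,255,255))
n,l,stt,c=cv2.connectedComponentsWithStats(m)
for i in range(1,n):
    if stt[i][4]>8:print(stt[i],c[i],vplane("scene",c[i],g,15))
m=mask(t,(285,160,340,250),(14,60,120),(35,255,255));ys,xs=np.nonzero(m);print([(ray("top",(xs[ys==y].mean(),y),.18)[:2]).round(4) for y in range(ys.min(),ys.max()+1)])
E
```

```text
t 38.75 grasp [ 0.4566 -0.2581  0.1598] yaw 15.0 tilt [ 1.e-04 -1.e-04 -1.e+00] F [ 0.41  0.54 -0.75] w 0.0159 gf 118.2 j7 -0.99
(array([0.    , 0.0002, 0.1022]), np.float64(0.0001))
[250 120   5   5  10] [251.6 121.7] (np.float64(-0.0704), np.float64(0.31))
[284 132   6  10  13] [287.         136.23076923] (np.float64(-0.2835), np.float64(0.0969))
[253 139  11   9  39] [257.8974359  143.23076923] (np.float64(-0.1065), np.float64(0.1688))
[246 149  11   9  42] [252.02380952 152.35714286] (np.float64(-0.0742), np.float64(0.136))
[225 156  12   8  63] [230.87301587 159.44444444] (np.float64(0.0392), np.float64(0.1727))
[265 164  12   7  44] [270.22727273 167.20454545] (np.float64(-0.1887), np.float64(-0.0426))
[array([ 0.5239, -0.248 ]), array([ 0.5205, -0.2464]), array([ 0.5171, -0.2431]), array([ 0.5138, -0.2432]), array([ 0.5105, -0.2432]), array([ 0.5072, -0.2433]), array([ 0.5038, -0.2417]), array([ 0.5005, -0.2417]), array([ 0.4972, -0.2434]), array([ 0.4939, -0.2418]), array([ 0.4906, -0.2419])]
```

Emit:
carry_out:
  moves:
    - [0,0,0.01,0,0.01]
    - [0,0,0.025,0,0.01]
    - [0,0,0.045,0,0.01]
    - [0,0,0.06,0,0.01]
    - [0,0,0.072,0,0.01]
    - [0,0,0.08,0,0.01]
    - [0,0,0.084,0,0.01]
    - [0,0,0.086,0,0.01]

```text
clock: 39.65
tcp_pos: [0.4567, -0.2582, 0.2285]
orientation: [-3.115, -0.41, 0.0]
contact_force: [-0.1, 0.3, -1.0]
grip_width: 0.0159
gripper_force: 118.2
```

Emit:
carry_out:
  moves:
    - [0,0,0.001,0,0.01]
    - [0,0,0.002,0,0.01]
    - [0,0,0.003,0,0.01]
    - [0,0,0.004,0,0.01]
    - [0,0,0.005,0,0.01]
    - [0,0,0.005,0,0.01]
    - [0,0,0.005,0,0.01]
    - [0,0,0.005,0,0.01]

```text
clock: 40.45
tcp_pos: [0.4572, -0.2581, 0.2254]
orientation: [3.114, 0.41, 0.002]
contact_force: [-2.4, 3.4, 13.5]
grip_width: 0.0158
gripper_force: 120.5
```

Emit:
carry_out:
  moves:
    - [0,0,0,0,0.0175]
    - [0,0,0,0,0.0175]
    - [0,0,0,0,0.0175]
    - [0,0,0,0,0.0175]
    - [0,0,0,0,0.0175]
    - [0,0,0,0,0.0175]
    - [0,0,0,0,0.0175]
    - [0,0,0,0,0.0175]
  force: 20

```text
clock: 41.25
tcp_pos: [0.4574, -0.2581, 0.2243]
orientation: [3.114, 0.41, 0.003]
contact_force: [1.3, 1.6, 5.9]
grip_width: 0.0178
gripper_force: 23.7
```

Emit:
carry_out:
  moves:
    - [0,0,0.001,0,0.0175]
    - [0,0,0.002,0,0.0175]
    - [0,0,0.003,0,0.0175]
    - [0,0,0.004,0,0.0175]
    - [0,0,0.005,0,0.0175]
    - [0,0,0.006,0,0.0175]
    - [0,0,0.0065,0,0.0175]
    - [0,0,0.0065,0,0.0175]

```text
clock: 42.05
tcp_pos: [0.4575, -0.2581, 0.2177]
orientation: [3.114, 0.411, 0.003]
contact_force: [2.7, 1.9, 4.2]
grip_width: 0.0177
gripper_force: 23.8
```

Emit:
carry_out:
  moves:
    - [0,0,0.001,0,0.0175]
    - [0,0,0.002,0,0.0175]
    - [0,0,0.003,0,0.0175]
    - [0,0,0.004,0,0.0175]
    - [0,0,0.005,0,0.0175]
    - [0,0,0.005,0,0.0175]
    - [0,0,0.005,0,0.0175]
    - [0,0,0.005,0,0.0175]

```text
clock: 42.85
tcp_pos: [0.4578, -0.2578, 0.2128]
orientation: [3.114, 0.412, 0.004]
contact_force: [2.9, 2.0, 5.3]
grip_width: 0.0177
gripper_force: 24.1
```

```bash
python3 - <<'E'
from h import *
st();s=bgr("scene");g=r.get_obs()['tcp_pos']-[0,0,.155]
m=mask(s,(215,145,275,200),(10,70,110),(28,255,255))
n,l,stt,c=cv2.connectedComponentsWithStats(m)
for i in range(1,n):
    if stt[i][4]>8:print(stt[i],c[i],vplane("scene",c[i],g,15))
E
```

```text
t 42.85 grasp [ 0.4578 -0.2578  0.0578] yaw 15.06 tilt [ 2.9e-03 -3.0e-04 -1.0e+00] F [2.87 2.   5.34] w 0.0177 gf 24.1 j7 -1.03
[258 145   6   2  10] [260.5 145.5] (np.float64(-0.1231), np.float64(0.1452))
[247 161  10   8  50] [251.9  164.54] (np.float64(-0.0754), np.float64(0.0595))
[225 172  13  12  77] [231.31168831 177.4025974 ] (np.float64(0.0403), np.float64(0.0626))
```

Emit:
carry_out:
  moves:
    - [0,0,0.0005,0,0.0175]
    - [0,0,0.001,0,0.0175]
    - [0,0,0.0015,0,0.0175]
    - [0,0,0.002,0,0.0175]
    - [0,0,0.002,0,0.0175]
    - [0,0,0.002,0,0.0175]
    - [0,0,0.002,0,0.0175]
    - [0,0,0.002,0,0.0175]

```text
clock: 43.7
tcp_pos: [0.4581, -0.2577, 0.211]
orientation: [3.114, 0.412, 0.005]
contact_force: [4.0, 1.8, 6.4]
grip_width: 0.018
gripper_force: 24.4
```

Emit:
carry_out:
  moves:
    - [0,0,0.001,0,0.0175]
    - [0,0,0.001,0,0.0185]
    - [0,0,0.001,0,0.0195]
    - [0,0,0.0005,0,0.021]
    - [0,0,0,0,0.024]
    - [0,0,0,0,0.028]
    - [0,0,0,0,0.032]
    - [0,0,0,0,0.036]

```text
clock: 44.5
tcp_pos: [0.4566, -0.2582, 0.2102]
orientation: [-3.115, -0.41, 0.0]
contact_force: [0.5, -0.7, 0.1]
grip_width: 0.0358
gripper_force: 0.0
```

Emit:
carry_out:
  moves:
    - [0,0,0,0,0.045]
    - [0,0,0,0,0.055]
    - [0,0,0,0,0.065]
    - [0,0,0,0,0.075]
    - [0,0,0,0,0.085]
    - [0,0,0,0,0.085]
    - [0,0,0,0,0.085]
    - [0,0,0,0,0.085]

```text
clock: 45.3
tcp_pos: [0.4566, -0.2581, 0.2103]
orientation: [3.115, 0.41, 0.0]
contact_force: [0.1, -0.3, -0.4]
grip_width: 0.0849
gripper_force: 0.0
```

Emit:
carry_out:
  moves:
    - [0,0,-0.005,0,0.085]
    - [0,0,-0.015,0,0.085]
    - [0,0,-0.03,0,0.085]
    - [0,0,-0.05,0,0.085]
    - [0,0,-0.08,0,0.085]
    - [0,0,-0.12,0,0.085]
    - [0,0,-0.15,0,0.085]
    - [0,0,-0.16,0,0.085]

```text
clock: 46.1
tcp_pos: [0.4574, -0.2584, 0.3746]
orientation: [3.111, 0.409, 0.009]
contact_force: [0.2, -1.0, -1.1]
grip_width: 0.0847
gripper_force: 0.0
```

Emit:
carry_out:
  moves:
    - [-0.01,0.02,-0.02,0,0.085]
    - [-0.03,0.05,-0.03,0,0.085]
    - [-0.05,0.09,-0.03,0,0.085]
    - [-0.06,0.13,-0.03,0,0.085]
    - [-0.07,0.17,-0.03,0,0.085]
    - [-0.08,0.2,-0.03,0,0.085]
    - [-0.08,0.22,-0.03,0,0.085]
    - [-0.08,0.22,-0.03,0,0.085]

```text
clock: 46.9
tcp_pos: [0.4353, -0.494, 0.3995]
orientation: [3.115, 0.404, -0.002]
contact_force: [-0.4, 0.5, -0.4]
grip_width: 0.0854
gripper_force: 0.0
```

```bash
python3 - <<'E'
from h import *
st();t=bgr("top");s=bgr("scene")
for n,im,box in(("top",t,(290,170,335,245)),("scene",s,(210,150,270,210))):
    R,p=wood(im,box);b=cv2.boxPoints(R)
    L=sorted(range(4),key=lambda i:np.linalg.norm(b[i]-b[0]))
    e=[(b[0]+b[L[1]])/2,(b[L[2]]+b[L[3]])/2]
    print(n,[ray(n,q,.063).round(4) for q in e],len(p))
up=lambda a,w,h:cv2.resize(a,(w,h),interpolation=cv2.INTER_CUBIC)
cv2.imwrite("pics/c7.png",np.hstack([up(s[140:215,200:275],400,400),up(t[100:240,200:340],400,400)]))
E
```

```text
t 46.9 grasp [ 0.4353 -0.494   0.2445] yaw 14.79 tilt [-9.e-04 -6.e-04 -1.e+00] F [-0.42  0.53 -0.36] w 0.0854 gf 0.0 j7 -0.59
top [array([ 0.5269, -0.2393,  0.063 ]), array([ 0.3651, -0.2825,  0.063 ])] 275
scene [array([ 0.5286, -0.2378,  0.063 ]), array([ 0.3663, -0.2838,  0.063 ])] 162
```

View pics/c7.png

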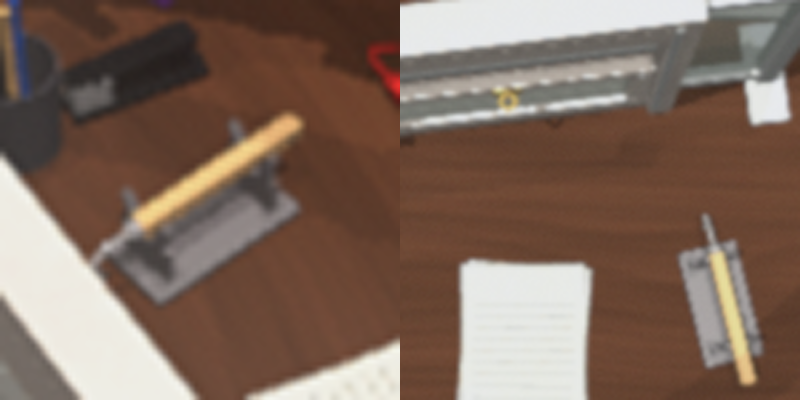

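The last picture shows the pole lying level in the grey rest with the hook at (306,177) in the top view, and the sash still down with the ring at (237,135). I'll hand it in.

```bash
python3 -c "
from bench import r
print(r.hand_in())"
```

```text
the job is handed in; nothing more can be done
None
```

I drew the sash down past the click onto its stop and it stayed down. I then unhooked the pole, laid it level in its rest about 4 mm from where it started, and handed the job in at about 47 s of the 72 s allowed; no verdict was shown.

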